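# Set the support jack down on its bearing plate

### The arm

A 6-joint arm with a two-finger parallel gripper is mounted at the origin on the work surface. World frame = base frame: x ahead of the robot, y to its left, z up, the work surface at z = 0. Lengths are in m, angles in rad, forces in N, time in s.
With the tool pointing down it reaches from about 0.375 to 0.975 m from the base axis. Payload 3.8 kg.
Tool frame: the origin (TCP) lies at the very end of the fingers, on their centre line; the grasp point (between the pads) lies 19 mm behind it; y points along the fingers, x is the direction in which the jaws open and shut, and the axes are right-handed (so a half turn about y gives the same grasp; the last joint's range is limited). The gripper opens to 85 mm and grips with 20 to 120 N. Pads are 22 mm wide; open, the fingers measure 114 mm over their backs; the gripper's body (76 mm by 85 mm) begins 54 mm behind the grasp point. The pads swing forward as they close: fully open they stand 13 mm farther back than shut.
Start: joints at [-0.037, 0.264, 1.604, -0, 1.274, -0.037], TCP at [0.675, -0, 0.231] pointing down, gripper open.
Joint ranges: [-2.63, 2.63], [-0.94, 2.18], [0.31, 2.57], [-1.31, 4.45], [0, 2.66], [-2.55, 2.55]. Speed limits (rad/s): [2.57, 2.57, 3.14, 3.14, 3.14, 3.14].

### API

Orientations are given as a rotation vector (axis times angle).
In Python, from workcell import bot, cams gives the robot as it stands.
- The arm moves only by the tool play_rows, never from a script. Its argument "motion" is a list of rows, each a list of 2 entries, a list of its own where there are three numbers: the shift along the world's x, y, z normalised to -1 to 1, where 1 is 400 mm, then the turn, a rotation vector about the world's x, y, z normalised to -1 to 1, where 1 is pi/4 rad. In form: [[[tx, ty, tz], [ax, ay, az]], ...]. A call has 1 to 10 rows; each row is the pose to reach, as a shift and turn from the pose commanded when the call began; what a row does not reach only later rows make up. A row lasts 1/8 s, in which the tool goes at most 62.5 mm and 10.7 degrees, less where a joint would pass 70% of its speed; a pose out of reach is approached as far as the arm can. A call with a number of a shift or a turn outside -1 to 1 is refused whole. A call with a gripper value outside its range is refused whole. "gripper" is the closure, from 0 (fully open) to 1 (shut), set as the call begins (left out, the last holds). The fingers move at their own pace and stop on an object; "squeeze" is the grip in N (left out, the last holds). Time passes only in rows, so rows that repeat a pose let the fingers close. It gives the time, the measured TCP pose, the force and the opening at its end, in the units of the state.
- bot.read_state(): the state, without advancing time (a new reading comes with each control period).
- cams.read_camera(name): name is "scene" or "side" or "wrist"; returns (picture, depth): 420x560x3 uint8, red, green, blue; 420x560 float32, m along the optical axis (not along the pixel's ray), 0 where there is no reading.
- cams.calibration(name): a dict with "mtx" (3x3 intrinsics, pixels), "R" (3x3) and "t" (3): a world point X has camera coordinates R X + t; the wrist camera has in their place "tool_from_camera" (4x4, takes a point from camera to tool coordinates, whose origin is the TCP and whose axes are the tool frame's). Camera axes: x right, y down, z forward; pixel columns grow to the right and rows downward; lengths in m; the calibration is good to about 2 mm. A picture is of the moment at which its call begins: read the wrist's pose just before it. calibration takes no time and is no camera call.
- bot.finish_job(): hands the job in, once; it reports no verdict.
Trained networks look in the newest picture that a camera, given by its name, has taken for a name from the list of things; names that differ only in an ending like _2 or _b are one class to them, and where a whole thing is asked for, a point or a joint stands for the part that bears it (a point fixed in the world has none). Each returns a list of dicts, best first, with "conf" (0 to 1); they miss things now and then, are a little off and sometimes report something else, mostly with a low value. They report only what shows in the picture. A call takes as long as a camera call. They do not tell look-alikes from the thing itself.
- cams.recognise(camera, label): "xyz" ([x, y, z] in m, in the coordinates of the camera as it stood for that picture, good to about 4 mm: the middle of the surface that is visible of it).
- cams.regions_of(camera, label): "mask" (420x560 bool, what is visible of it).
- cams.mark_of(camera, label): "xyz" ([x, y, z] in m, in the coordinates of the camera as it stood for that picture, good to about 4 mm: a listed point, or the origin of a listed thing).
The state is a dict: "time": time; "q": joint angles; "joint_vel": joint speeds; "joint_torque": joint torques, N m; "tool_pos": TCP position; "tcp_rot": TCP orientation; "wrist_force": force on the tool from outside, world axes, zero at the start; "torque": the same for the moment, N m; "width": opening from 0.0 (shut) to 1.0 (fully open).
Only numpy, scipy, OpenCV 4.12 (cv2) and the standard library are available. Lean on these libraries where they do the work, as an engineer would, in place of code of your own. Each camera call takes 0.05 s, during which the arm holds its last target.

### The job

Using the T-shaped push stick, and keeping the fingers off the steel plate, slide the square plate under the raised jack foot until it is square in the corner and touches both stop bars. Then lay the stick back down on the bench and crank the jack clockwise (seen from above) until its foot bears firmly on the plate: the crank load rises and the foot's spring cushion is squeezed about half-way. Do not over-tighten, and leave the other parts lying nearby as they are.

Things in the scene. Friction and masses are not known exactly. Their poses are not given: they have to be found in the camera images.
- corner (a point): Inside corner of two fixed aluminium stop bars (18 mm high, 16 mm thick, 110 mm long), at bench height. One bar's face is the plane x = 0 of this frame, the other's y = 0; x and y point into the bars, the plate belongs at x < 0, y < 0. When home, the plate's centre is at x = -40, y = -40 mm here, its edges along these axes.
- stand: The fixed stand: the stop bars and a 40 mm square aluminium post, 170 mm high, centred at x = +45, y = +45 mm. Its origin and axes are those of the corner.
- plate: Loose square dark steel plate, 80 x 80 x 12 mm, about 0.6 kg, flat on the bench; origin at the centre of its underside, axes along its edges. It starts 10 to 45 mm short of each stop bar, turned by up to 0.25 rad against the corner. Push it with the stick; the robot must not touch it (pinch point).
- jack: The jack's fixed grey part, clamped on the post at a height that varies by 14 mm: arm from the post 98 to 132 mm above its origin, upright sleeve (42 mm across), gear head (56 mm square, top at 179 mm). Origin straight above or at the corner, same axes; the leg and crank axis is vertical at x = -40, y = -40 mm.
- spindle (a point): Point on the vertical axis of the jack's crank, at mid-thickness of the crank's flat arm (8 mm thick, 20 mm wide), which turns here on top of the gear head.
- crank_handle (a point): Middle of the upright black crank handle, 18 mm in diameter, 50 mm long (25 mm up and down from here), 50 mm from the axis, 222 to 236 mm above the bench, at any angle at the start. Push it round with closed fingers, or grip it. Clockwise from above lowers the foot 6 mm per rad. Friction takes 4.5 N at the handle and holds the crank where it is left.
- foot: Round jack foot, 42 mm across, 10 mm thick; origin at the centre of its underside, 6 to 50 mm above the plate's top at the start; on the plate it is 12 mm above the bench. It has a spring cushion, 4 N per mm, 18 mm travel. After it meets the plate about 1.5 rad more of crank gives 9 mm of squeeze (36 N) and doubles the load at the handle to 9 N; 4 to 17 mm is good.
- collar (a point): Centre of the underside of the collar (38 mm across) at the leg's lower end. 20 mm of bare 14 mm stem show between it and the top of the foot until the foot meets the plate; the gap then shrinks as the cushion is squeezed (11 mm left is right). It lies 30 mm above the foot's underside when free.
- stick_grip (a point): Middle of the bar of the grey plastic push stick, 26 mm above the bench when lying: bar 14 mm wide, 20 mm high, 168 mm long, T head in front and a 40 mm cross foot behind, which keep it level. Grip the bar here across its width from above. x axis along the bar to the head, z up. About 0.14 kg.
- stick_face (a point): Middle of the flat front face of the stick's T head, 100 mm ahead of the grip point and 9 mm lower; the face is 60 mm wide and 34 mm high (from the bench up when lying), its x axis looks out of the face. It pushes the plate's edge.
- coupling: Bystander: flanged steel shaft coupling, 52 mm in diameter, 36 mm high, standing; origin under its centre. Leave it.
- sensor: Bystander: black box 50 x 36 x 30 mm with an upright steel stub (60 mm high overall); origin under its centre. Leave it.
- wrench: Bystander: steel spanner lying flat, its length along x; origin underneath near its middle. It lies on the left or on the right, the stick on the other side. Leave it.
There are look-alikes about, which are no part of the job. Of the things that look like the part that bears stick_grip, take the one that is farthest to the robot's right at the start.

How it is judged:
On the way, in this order (a step that is already met when the one before it is completed fails the run):
1. the plate touches both stop bars, square in the corner (within 3 mm of each, within 3 degrees), the foot not yet on it (x of plate in the frame of corner between -0.043 and -0.037 m and y of plate in the frame of corner between -0.043 and -0.037 m and angle between the x axis of plate and the x axis of corner, either way round below 0.052 rad and height (world z) of plate below 0.004 m and contact force between foot and plate below 1 N), for 0.2 s.
2. the jack foot bears on the plate with 15 to 70 N (contact force between foot and plate between 15 and 70 N), for 0.2 s.
At the end, for the whole second after the job is handed in: The plate lies flat within 3 mm of both stop bars and within 3 degrees of square, the jack foot bears on it with 15 to 70 N, and the stick lies on the bench (all of step 2 and x of plate in the frame of corner between -0.043 and -0.037 m and y of plate in the frame of corner between -0.043 and -0.037 m and angle between the x axis of plate and the x axis of corner, either way round below 0.052 rad and height (world z) of plate below 0.004 m and height (world z) of stick_grip between 0.005 and 0.035 m); the robot touches nothing.
It fails at once if the robot touches the plate (contact force between any of the fingers, the arm and plate above 1 N).
It fails at once if the jack is over-tightened (more than 80 N under the foot) (contact force between foot and plate above 80 N).
It fails at once if a bystander is moved by more than 20 mm (distance of any of coupling, sensor, wrench from where it was at the start of the episode above 0.02 m).
It also fails if it takes over 72 s, if anything falls off the work surface, if the arm or the gripper's body presses on something with over 40 N, if the wrist force passes 120 N, or if a joint passes its speed limit or range.

## Working session

There is one attempt and no reset: what is moved stays moved. The work goes in short steps, Python scripts to look and compute and a tool call to move; the robot and the scene stay as the last step left them, time stands still between calls to the robot, and variables do not carry over. Pictures are saved under pics/ and viewed, and the job is handed in when it is done.

Besides the shell and the picture viewer there is one more tool, called after "Request:" as name(argument=value, ...), one argument or row to a line, values as JSON. play_rows: Moves the arm, as the interface text tells. Its arguments: {"type":"object","properties":{"motion":{"type":"array","items":{"type":"array"}},"gripper":{"type":"number"},"squeeze":{"type":"number"}},"required":["motion"]}

```bash
ls; mkdir -p pics
cat > h.py <<'E'
import numpy as np,cv2
from workcell import bot,cams
from scipy.spatial.transform import Rotation as Ro
def cam(name):
    c=cams.calibration(name); K=np.array(c["mtx"])
    if "R" in c: return K,np.array(c["R"]),np.array(c["t"])
    s=bot.read_state(); T=np.eye(4);T[:3,:3]=Ro.from_rotvec(s["tcp_rot"]).as_matrix();T[:3,3]=s["tool_pos"]
    M=np.linalg.inv(T@np.array(c["tool_from_camera"])); return K,M[:3,:3],M[:3,3]
def tow(P,C): return (np.asarray(P)-C[2])@C[1]
def cloud(d,C):
    v,u=np.indices(d.shape); K=C[0]
    p=np.stack([(u-K[0,2])/K[0,0]*d,(v-K[1,2])/K[1,1]*d,d],-1)
    return tow(p,C)
def save(n,im): cv2.imwrite("pics/"+n+".png",cv2.cvtColor(im,cv2.COLOR_RGB2BGR))
E
python3 - <<'E'
from h import *
print(bot.read_state())
for n in ["scene","side","wrist"]:
    C=cam(n);im,d=cams.read_camera(n);save(n+"0",im)
    print(n,"campos",tow([0,0,0],C).round(3))
    np.savez(n+"0.npz",im=im,d=d)
    for l in ["corner","plate","stick_grip","stick_face","crank_handle","spindle","foot","collar","coupling","sensor","wrench"]:
        if n=="wrist" and l not in("plate","stick_grip","crank_handle"):continue
        r=cams.mark_of(n,l)
        print(n,l,[(tow(x["xyz"],C).round(3).tolist(),round(x["conf"],2)) for x in r])
E
```

```text
pics
{'time': 0.0, 'q': array([-3.68998064e-02,  2.64770067e-01,  1.60539646e+00, -2.74009295e-05,
        1.27369934e+00, -3.68907582e-02]), 'joint_vel': array([ 0.00016907,  0.00119337,  0.00046998, -0.00114722, -0.00044531,
       -0.00044076]), 'joint_torque': array([ 6.10465631e-04, -5.15121067e+01, -3.67308676e+01, -4.07824507e-05,
        1.31324201e-02,  1.46811578e-05]), 'tool_pos': array([6.74257030e-01, 1.65932414e-05, 2.29938506e-01]), 'tcp_rot': array([-1.57073791,  0.00178569,  0.00178413]), 'wrist_force': array([ 0.42746346, -0.08128954, -0.34962388]), 'torque': array([-0.00172969, -0.03628727,  0.0021348 ]), 'width': 1.001027889353534}
scene campos [ 0.873 -0.438  0.981]
scene corner [([0.696, 0.094, 0.005], 0.82)]
scene plate [([0.632, 0.024, -0.001], 0.63)]
scene stick_grip [([0.25, -0.283, 0.024], 0.95), ([0.465, -0.389, 0.028], 0.75)]
scene stick_face [([0.528, -0.311, 0.014], 0.96), ([0.169, -0.23, 0.017], 0.57)]
scene crank_handle [([0.613, 0.037, 0.229], 0.75)]
scene spindle [([0.661, 0.05, 0.204], 0.73)]
scene foot [([0.658, 0.05, 0.033], 0.63)]
scene collar [
[... 210 characters left out ...]
rner [([0.7, 0.092, 0.003], 0.66), ([0.528, -0.312, 0.016], 0.22)]
side plate [([0.637, 0.021, 0.003], 0.64)]
side stick_grip [([0.467, -0.387, 0.027], 0.8), ([0.251, -0.282, 0.029], 0.72)]
side stick_face [([0.166, -0.226, 0.016], 0.82), ([0.526, -0.312, 0.017], 0.76)]
side crank_handle [([0.612, 0.034, 0.228], 0.76)]
side spindle [([0.659, 0.053, 0.201], 0.61)]
side foot [([0.66, 0.051, 0.042], 0.4)]
side collar [([0.659, 0.051, 0.07], 0.46)]
side coupling [([0.525, -0.109, -0.003], 0.6)]
side sensor []
side wrench []
wrist campos [0.675 0.081 0.373]
wrist plate []
wrist stick_grip [([0.53, -0.11, -0.0], 0.59)]
wrist crank_handle [([0.618, 0.041, 0.227], 0.9), ([0.528, -0.108, 0.0], 0.52)]
```

View pics/scene0.png

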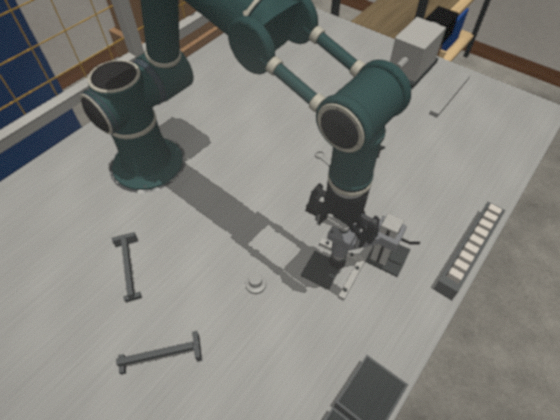

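View pics/side0.png

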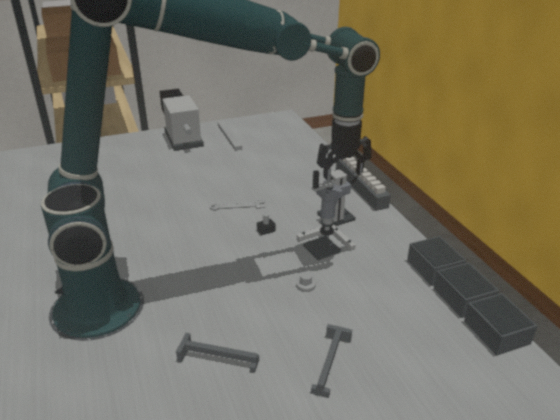

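View pics/wrist0.png

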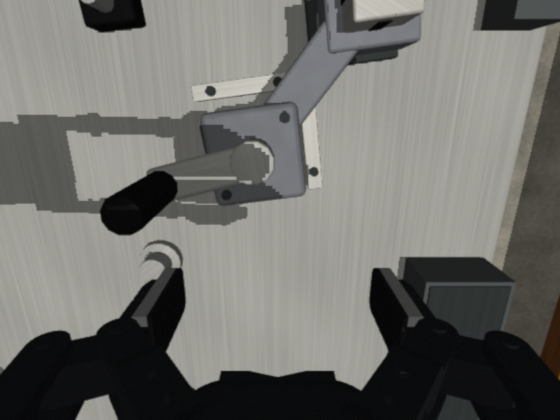

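Run:
```python
from h import *
for n in ["scene","side","wrist"]:
    C=cam(n);f=np.load(n+"0.npz");p=cloud(f["d"],C)
    Z=p[...,2]; ok=f["d"]>0
    reg=ok&(abs(p[...,0]-.68)<.13)&(abs(p[...,1]-.06)<.13)
    print(n,"bench z med",np.median(Z[ok&(abs(Z)<.02)]))
    print(np.histogram(Z[reg],bins=np.arange(-.01,.05,.003)))
    # topdown rendering at 1 mm
    R=np.zeros((260,260),np.uint8)
    q=p[reg]; x=((q[:,0]-.55)*1000).astype(int).clip(0,259);y=((q[:,1]+.07)*1000).astype(int).clip(0,259)
    R[259-x,259-y]=np.clip(q[:,2]*6000+60,20,255)
    cv2.imwrite(f"pics/td_{n}.png",cv2.resize(R,(520,520),interpolation=0))
```

```text
scene bench z med 0.0005747203370066801
(array([   0,   32,  982, 3317, 1300,  124,  262,  799,  377,  245,  110,
         37,   10,   12,   10,   10,   18,   19,   39]), array([-0.01 , -0.007, -0.004, -0.001,  0.002,  0.005,  0.008,  0.011,
        0.014,  0.017,  0.02 ,  0.023,  0.026,  0.029,  0.032,  0.035,
        0.038,  0.041,  0.044,  0.047]))
side bench z med 0.0012652605929387678
(array([   0,   34,  570, 1495,  811,  167,  195,  361,  220,  121,   66,
         16,   12,   13,    5,   13,   10,   13,   38]), array([-0.01 , -0.007, -0.004, -0.001,  0.002,  0.005,  0.008,  0.011,
        0.014,  0.017,  0.02 ,  0.023,  0.026,  0.029,  0.032,  0.035,
        0.038,  0.041,  0.044,  0.047]))
wrist bench z med -0.0004195945301397882
(array([    0,     0,  7119, 24350,    82,    39,   265,   586,   554,
        1783,   199,    13,     9,     2,     0,     0,     0,     0,
           0]), array([-0.01 , -0.007, -0.004, -0.001,  0.002,  0.005,  0.008,  0.011,
        0.014,  0.017,  0.02 ,  0.023,  0.026,  0.029,  0.032,  0.035,
        0.038,  0.041,  0.044,  0.047]))
```

Run:
```python
import cv2,numpy as np
a=[cv2.resize(cv2.imread(f"pics/td_{n}.png"),(400,400),interpolation=0) for n in("scene","wrist")]
cv2.imwrite("pics/td.png",np.hstack(a))
```

```text
(no output)
```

View pics/td.png

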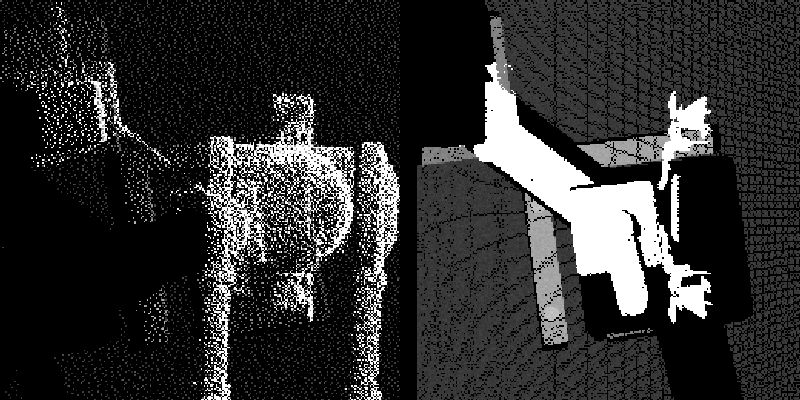

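Request:
play_rows(
  motion=[
    [[0,-0.15,0.02],[0,0,0]],
    [[-0.5,-0.9,0],[0,0,-0.845]],
    [[-0.5,-0.9,0],[0,0,-0.845]],
    [[-0.5,-0.9,0],[0,0,-0.845]],
    [[-0.5,-0.9,0],[0,0,-0.845]],
    [[-0.5,-0.9,0],[0,0,-0.845]],
    [[-0.5,-0.9,0],[0,0,-0.845]],
    [[-0.5,-0.9,0],[0,0,-0.845]],
    [[-0.5,-0.9,0],[0,0,-0.845]],
    [[-0.5,-0.9,0],[0,0,-0.845]],
  ],
  gripper=0.3,
)

```text
time: 2.65
tool_pos: [0.4758, -0.3589, 0.2313]
tcp_rot: [-1.508, 0.518, -0.518]
wrist_force: [-0.4, -0.4, 0.1]
width: 0.707
```

Run:
```python
from h import *
s=bot.read_state();print(s["time"],s["tool_pos"],s["tcp_rot"],s["q"],s["width"])
for n in ["scene","side","wrist"]:
    C=cam(n);im,d=cams.read_camera(n);save(n+"1",im)
    np.savez(n+"1.npz",im=im,d=d)
    for l in ["corner","plate","stick_grip","stick_face","crank_handle","spindle","foot","collar","coupling","sensor"]:
        if n=="wrist" and l not in("stick_grip","stick_face"):continue
        r=cams.mark_of(n,l)
        print(n,l,[(tow(x["xyz"],C).round(3).tolist(),round(x["conf"],2)) for x in r])
    p=cloud(d,C);np.savez(n+"1.npz",im=im,d=d,p=p)
    if n!="wrist":
        K,R,t=C
        s0=200
        # top-down colour + height
        reg=(d>0)&(abs(p[...,0]-.66)<.13)&(abs(p[...,1]-.04)<.13)&(p[...,2]<.3)
        q=p[reg];o=np.argsort(q[:,2]);q=q[o];c=im[reg][o]
        I=np.zeros((260,260,3),np.uint8);H=I.copy()
        x=((q[:,0]-.53)*1000).astype(int).clip(0,259);y=((q[:,1]+.09)*1000).astype(int).clip(0,259)
        I[259-x,259-y]=c[:,::-1]; H[259-x,259-y]=np.clip(q[:,2]*6000+60,20,255)[:,None]
        cv2.imwrite(f"pics/td1_{n}.png",np.hstack([cv2.resize(a,(400,400),interpolation=0) for a in(I,H)]))
```

```text
2.65 [ 0.47579111 -0.35891493  0.23129717] [-1.5075426   0.51818381 -0.5183306 ] [-6.88310916e-01  1.15712484e-01  1.77870321e+00  4.28562484e-04
  1.24723039e+00 -2.63380781e-02] 0.7073134466543801
scene corner [([0.694, 0.093, 0.001], 0.62)]
scene plate [([0.632, 0.023, -0.0], 0.58)]
scene stick_grip [([0.531, -0.311, 0.017], 0.48), ([0.661, 0.053, 0.201], 0.4)]
scene stick_face [([0.528, -0.31, 0.015], 0.83), ([0.17, -0.233, 0.018], 0.49)]
scene crank_handle [([0.614, 0.039, 0.231], 0.7)]
scene spindle [([0.663, 0.052, 0.202], 0.8), ([0.472, 0.334, 0.002], 0.53), ([0.612, 0.037, 0.231], 0.16)]
scene foot [([0.66, 0.049, 0.035], 0.48), ([0.465, -0.387, 0.03], 0.28)]
scene collar [([0.66, 0.049, 0.068], 0.52)]
scene coupling [([0.528, -0.114, 0.0], 0.9)]
scene sensor [([0.515, 0.17, -0.002], 0.58), ([0.696, 0.092, -0.002], 0.36), ([0.528, -0.311, 0.017], 0.29)]
side corner [([0.472, 0.332, 0.003], 0.38)]
side plate [([0.636, 0.02, 0.001], 0.52)]
side stick_grip [([0.467, -0.386, 0.027], 0.73), ([0.249, -0.283, 0.027], 0.6)]
side stick_face [([0.531, -0.312, 0.016], 0.82), ([0.167, -0.23, 0.017], 0.8), ([0.611, 0.039, 0.229], 0.62)]
side crank_handle [([0.616, 0.035, 0.227], 0.61)]
side spindle [([0.66, 0.051, 0.201], 0.71)]
side foot [([0.53, -0.313, 0.012], 0.67)]
side collar []
side coupling [([0.528, -0.108, -0.003], 0.67)]
side sensor [([0.517, 0.169, 0.004], 0.71), ([0.523, -0.109, -0.0], 0.22)]
wrist stick_grip [([0.465, -0.383, 0.024], 0.66), ([0.253, -0.282, 0.023], 0.58)]
wrist stick_face [([0.169, -0.22, 0.016], 0.91), ([0.527, -0.308, 0.015], 0.67)]
```

View pics/scene1.png

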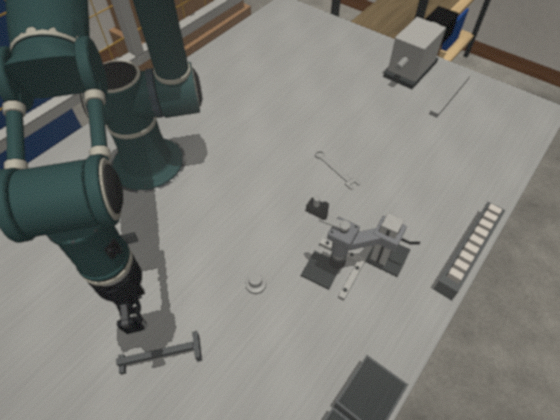

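View pics/wrist1.png

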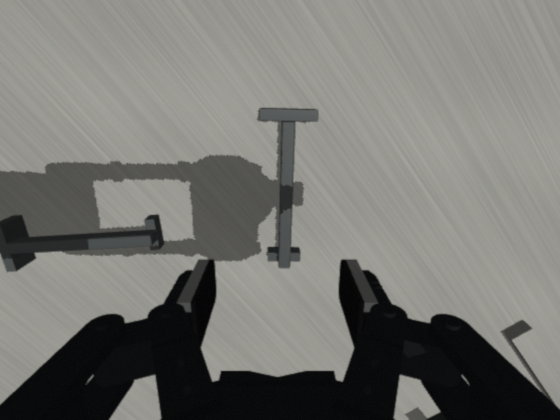

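View pics/td1_scene.png

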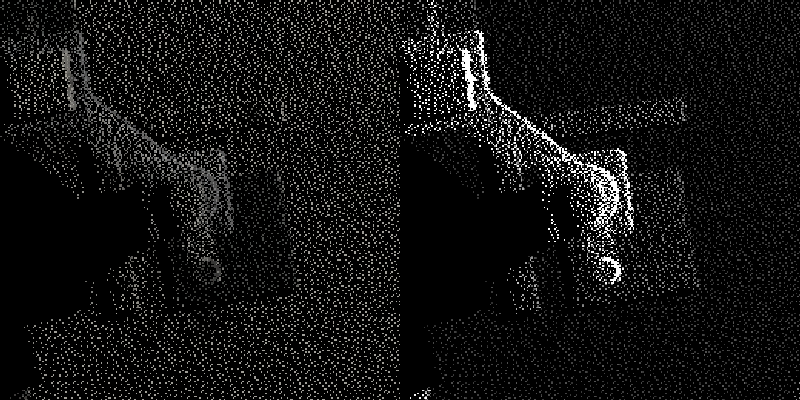

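View pics/td1_side.png

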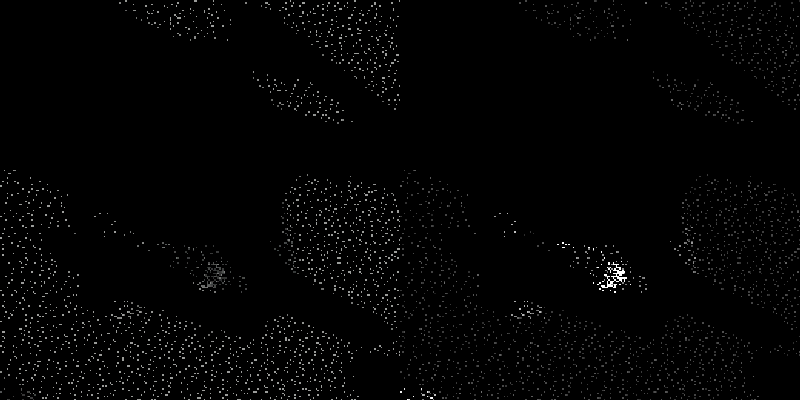

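Run:
```python
from h import *
# bars from wrist0: reconstruct pose
c=cams.calibration("wrist");T=np.eye(4);T[:3,:3]=Ro.from_rotvec([-1.57073791,.00178569,.00178413]).as_matrix();T[:3,3]=[.674257,0,.22994]
M=np.linalg.inv(T@np.array(c["tool_from_camera"]));C=(np.array(c["mtx"]),M[:3,:3],M[:3,3])
f=np.load("wrist0.npz");d=f["d"];p=cloud(d,C)
m=(d>0)&(abs(p[...,2]-.0175)<.004)&(abs(p[...,0]-.69)<.13)&(abs(p[...,1]-.06)<.13)
n,l,st,_=cv2.connectedComponentsWithStats(m.astype(np.uint8))
for i in range(1,n):
    if st[i,4]<60:continue
    q=p[l==i][:,:2]; r=cv2.minAreaRect((q*1000).astype(np.float32)); print(i,st[i,4],r,cv2.boxPoints(r).round(1).tolist(),q.mean(0))
# stick from wrist1
f=np.load("wrist1.npz");p=f["p"];d=f["d"]
m=(d>0)&(p[...,2]>.024)&(p[...,2]<.045)&(np.hypot(p[...,0]-.467,p[...,1]+.387)<.135)&(p[...,0]>.36)
n,l,st,_=cv2.connectedComponentsWithStats(m.astype(np.uint8))
for i in range(1,n):
    if st[i,4]<60:continue
    q=p[l==i]
    print(i,st[i].tolist(),q.mean(0).round(4),np.median(q[:,2]))
    ax=np.array([np.cos(.91),np.sin(.91)]);
    for it in range(3):
        s=(q[:,:2]-[.467,-.387])@ax; b=q[(s>-.07)&(s<.07)][:,:2]
        mu=b.mean(0);u=np.linalg.svd(b-mu)[2][0] if 0 else np.linalg.eigh(np.cov(b.T))[1][:,1]
        if u@ax<0:u=-u
        ax=u
    s=(q[:,:2]-mu)@ax; print("axis deg",np.degrees(np.arctan2(*ax[::-1])),"mu",mu,"front",mu+ax*np.percentile(s,99.5),"back",mu+ax*s.min(),"zbar",np.median(q[(abs(s)<.05),2]))
# plate from scene1
f=np.load("scene1.npz");p=f["p"];d=f["d"];im=f["im"].astype(int).sum(2)
m=(d>0)&(abs(p[...,2]-.012)<.01)&(abs(p[...,0]-.632)<.07)&(abs(p[...,1]-.022)<.07)
big=cv2.resize(f["im"][190:320,280:440],None,fx=5,fy=5,interpolation=cv2.INTER_CUBIC);save("crop1",big)
```

```text
2 1440 ((634.2449951171875, 95.21852111816406), (98.9630126953125, 16.048877716064453), 7.38859224319458) [[584.0999755859375, 96.80000305175781], [586.2000122070312, 80.9000015258789], [684.2999877929688, 93.5999984741211], [682.2999877929688, 109.5]] [0.63109013 0.09501021]
3 1060 ((711.3933715820312, 30.3032169342041), (16.079517364501953, 87.3335952758789), 7.437870025634766) [[697.7999877929688, 72.5999984741211], [709.0999755859375, -14.0], [725.0, -12.0], [713.7000122070312, 74.5999984741211]] [0.71177696 0.02879912]
1 [260, 108, 59, 161, 2611] [ 0.4879 -0.36    0.0348] 0.035033398604539565
axis deg 50.755298482640754 mu [ 0.46880629 -0.38323807] front [ 0.52964023 -0.30876698] back [ 0.41608702 -0.44777541] zbar 0.035376098044118835
```

View pics/crop1.png

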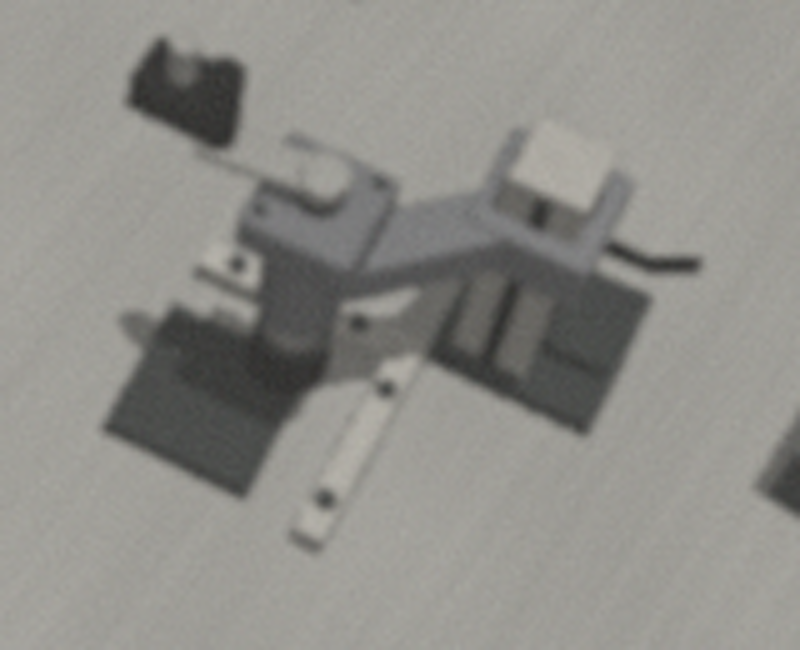

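```bash
cat >> h.py <<'E'
def ray(uv,z,C):
    K,R,t=C;o=-R.T@t;dv=R.T@np.linalg.inv(K)@np.array([uv[0],uv[1],1.]);return o+dv*(z-o[2])/dv[2]
U=np.array([np.cos(.1294),np.sin(.1294)]);V=np.array([-U[1],U[0]]);CO=np.array([.695,.095])
def tc(p): p=np.asarray(p)[...,:2]-CO; return np.stack([p@U,p@V],-1)
def fc(x,y): return CO+x*U+y*V
E
python3 - <<'E'
from h import *
C=cam("scene")
P=[ray((280+a/5,190+b/5),z,C)[:2] for a,b,z in((175,305,.012),(102,430,.012),(245,497,.012))]
P=np.array(P);print(P,tc(P)); 
for i in(0,1):e=P[i+1]-P[i];print(np.linalg.norm(e),np.degrees(np.arctan2(e[1],e[0])))
print(fc(-.04,-.04))
E
```

```text
[[ 0.59346114  0.05335351]
 [ 0.6062163  -0.02818555]
 [ 0.68369637 -0.01438098]] [[-0.10606398 -0.02819581]
 [-0.10393718 -0.11069908]
 [-0.02532356 -0.10700788]]
0.08253067799528052 -81.10926769369921
0.07870023805793323 10.10234721945577
[0.66049599 0.05017285]
```

Request:
play_rows(
  motion=[
    [[-0.071,-0.127,-0.1],[0,0,-0.028]],
    [[-0.071,-0.127,-0.25],[0,0,-0.028]],
    [[-0.071,-0.127,-0.38],[0,0,-0.028]],
    [[-0.071,-0.127,-0.48],[0,0,-0.028]],
    [[-0.071,-0.127,-0.54],[0,0,-0.028]],
    [[-0.071,-0.127,-0.556],[0,0,-0.028]],
    [[-0.071,-0.127,-0.556],[0,0,-0.028]],
  ],
)

```text
time: 4.78
tool_pos: [0.4468, -0.411, 0.0091]
tcp_rot: [-1.503, 0.536, -0.537]
wrist_force: [-0.7, 0.3, 0.4]
width: 0.703
```

Request:
play_rows(
  motion=[
    [[0,0,0],[0,0,0]],
    [[0,0,0],[0,0,0]],
    [[0,0,0],[0,0,0]],
    [[0,0,0],[0,0,0]],
    [[0,0,0],[0,0,0]],
    [[0,0,0],[0,0,0]],
  ],
  gripper=1,
  squeeze=80,
)

```text
time: 5.52
tool_pos: [0.4474, -0.4116, 0.0104]
tcp_rot: [-1.504, 0.535, -0.538]
wrist_force: [-0.4, 0.6, 6.8]
width: 0.146
```

Request:
play_rows(
  motion=[
    [[0,0,0.1],[0,0,0]],
    [[0,0,0.2],[0,0,0]],
    [[0.06,0.07,0.2],[0,0,0.1]],
    [[0.13,0.15,0.2],[0,0,0.25]],
    [[0.2,0.24,0.2],[0,0,0.4]],
    [[0.27,0.33,0.2],[0,0,0.55]],
    [[0.34,0.42,0.2],[0,0,0.7]],
    [[0.4,0.5,0.2],[0,0,0.8]],
    [[0.4,0.5,0.2],[0,0,0.8]],
    [[0.4,0.5,0.2],[0,0,0.8]],
  ],
)

```text
time: 6.78
tool_pos: [0.6059, -0.2107, 0.0882]
tcp_rot: [-1.57, 0.046, -0.044]
wrist_force: [0.9, 0.6, -1.2]
width: 0.149
```

```bash
cat > look.py <<'E'
from h import *
import sys
tag=sys.argv[1]
s=bot.read_state();print(s["time"],s["tool_pos"].round(4),s["tcp_rot"].round(3),s["wrist_force"].round(1),s["width"], "tc tcp",tc(s["tool_pos"]).round(4))
R=Ro.from_rotvec(s["tcp_rot"]).as_matrix();print("tool yaw",np.degrees(np.arctan2(R[1,0],R[0,0])).round(2))
for n in sys.argv[2].split(","):
    C=cam(n);im,d=cams.read_camera(n);save(n+tag,im);np.savez(n+tag+".npz",im=im,d=d,p=cloud(d,C))
    for l in sys.argv[3].split(","):
        if not l: continue
        r=cams.mark_of(n,l)
        print(n,l,[(tow(x["xyz"],C).round(3).tolist(),round(x["conf"],2),"tc",tc(tow(x["xyz"],C)).round(3).tolist()) for x in r])
E
python3 look.py 2 scene,wrist stick_face,plate
```

```text
6.775 [ 0.6059 -0.2107  0.0882] [-1.57   0.046 -0.044] [ 0.9  0.6 -1.2] 0.1485985021847102 tc tcp [-0.1278 -0.2917]
tool yaw -3.27
scene stick_face [([0.613, -0.082, 0.093], 0.61, 'tc', [-0.104, -0.165]), ([0.171, -0.232, 0.018], 0.57, 'tc', [-0.562, -0.257])]
scene plate [([0.634, 0.025, 0.002], 0.74, 'tc', [-0.07, -0.062]), ([0.699, 0.093, -0.0], 0.43, 'tc', [0.004, -0.003])]
wrist stick_face []
wrist plate []
```

View pics/wrist2.png

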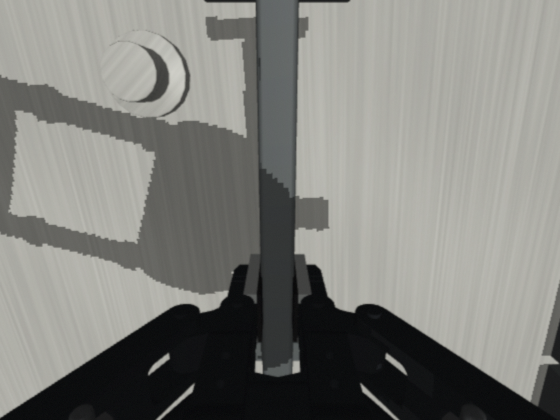

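View pics/scene2.png

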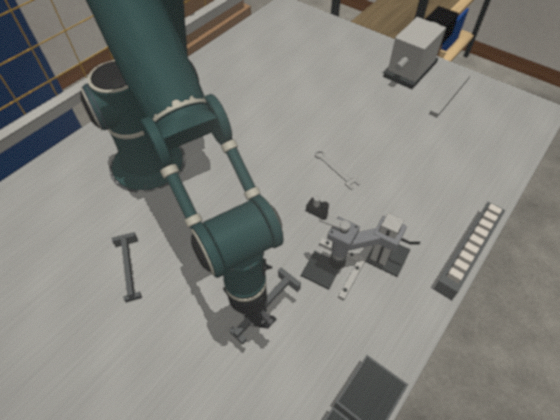

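Request:
play_rows(
  motion=[
    [[0.07,0.05,0],[0,0,0.12]],
    [[0.142,0.08,0],[0,0,0.237]],
    [[0.142,0.103,-0.06],[0,0,0.237]],
    [[0.142,0.103,-0.12],[0,0,0.237]],
    [[0.142,0.103,-0.17],[0,0,0.237]],
    [[0.142,0.103,-0.192],[0,0,0.237]],
    [[0.142,0.103,-0.192],[0,0,0.237]],
    [[0.142,0.103,-0.192],[0,0,0.237]],
  ],
)

```text
time: 8.07
tool_pos: [0.664, -0.17, 0.0128]
tcp_rot: [-1.569, -0.102, 0.1]
wrist_force: [-1.2, -0.4, -1.2]
width: 0.144
```

```bash
python3 look.py 3 scene,side stick_face,plate
python3 - <<'E'
import cv2,numpy as np
a=cv2.imread("pics/scene3.png")[180:330,230:430];b=cv2.imread("pics/side3.png")[170:320,250:450]
cv2.imwrite("pics/c3.png",np.hstack([cv2.resize(x,(400,300),interpolation=2) for x in(a,b)]))
E
```

```text
8.075 [ 0.664  -0.17    0.0128] [-1.569 -0.102  0.1  ] [-1.2 -0.4 -1.2] 0.14419405540099212 tc tcp [-0.0649 -0.2588]
tool yaw 7.36
scene stick_face [([0.647, -0.042, 0.021], 0.91, 'tc', [-0.065, -0.129]), ([0.632, 0.024, -0.002], 0.67, 'tc', [-0.071, -0.062]), ([0.172, -0.231, 0.017], 0.6, 'tc', [-0.561, -0.256])]
scene plate [([0.635, 0.024, -0.001], 0.7, 'tc', [-0.069, -0.062])]
side stick_face [([0.646, -0.043, 0.017], 0.93, 'tc', [-0.067, -0.13]), ([0.169, -0.226, 0.018], 0.8, 'tc', [-0.563, -0.25]), ([0.615, 0.036, 0.228], 0.67, 'tc', [-0.087, -0.048]), ([0.66, 0.053, 0.043], 0.28, 'tc', [-0.04, -0.037])]
side plate [([0.634, 0.022, 0.002], 0.88, 'tc', [-0.07, -0.064]), ([0.474, 0.329, 0.003], 0.26, 'tc', [-0.189, 0.261])]
```

View pics/c3.png

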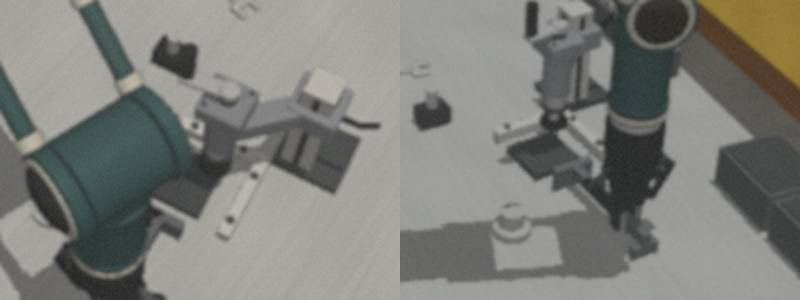

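Request:
play_rows(
  motion=[
    [[-0.002,0.015,-0.001],[0,0,0]],
    [[-0.004,0.03,-0.002],[0,0,0]],
    [[-0.006,0.045,-0.002],[0,0,0]],
    [[-0.008,0.06,-0.002],[0,0,0]],
    [[-0.01,0.074,-0.002],[0,0,0]],
    [[-0.011,0.086,-0.002],[0,0,0]],
    [[-0.013,0.098,-0.002],[0,0,0]],
    [[-0.014,0.108,-0.002],[0,0,0]],
    [[-0.015,0.115,-0.002],[0,0,0]],
    [[-0.015,0.115,-0.002],[0,0,0]],
  ],
)

```text
time: 9.62
tool_pos: [0.6575, -0.1235, 0.0114]
tcp_rot: [-1.568, -0.101, 0.101]
wrist_force: [-0.5, -3.9, -1.4]
width: 0.147
```

```bash
python3 look.py 4 scene,side stick_face,plate
python3 - <<'E'
import cv2,numpy as np
a=cv2.imread("pics/scene4.png")[180:330,230:430];b=cv2.imread("pics/side4.png")[170:320,250:450]
cv2.imwrite("pics/c4.png",np.hstack([cv2.resize(x,(400,300),interpolation=2) for x in(a,b)]))
E
```

```text
9.625 [ 0.6575 -0.1235  0.0114] [-1.568 -0.101  0.101] [-0.5 -3.9 -1.4] 0.14702465633167403 tc tcp [-0.0654 -0.2118]
tool yaw 7.38
scene stick_face [([0.641, 0.003, 0.016], 0.63, 'tc', [-0.065, -0.084]), ([0.696, 0.097, 0.005], 0.46, 'tc', [0.002, 0.002])]
scene plate [([0.633, 0.049, -0.001], 0.75, 'tc', [-0.067, -0.038]), ([0.666, 0.054, 0.203], 0.63, 'tc', [-0.034, -0.037])]
side stick_face [([0.168, -0.227, 0.017], 0.83, 'tc', [-0.564, -0.252]), ([0.638, 0.003, 0.016], 0.64, 'tc', [-0.068, -0.084]), ([0.657, 0.052, 0.042], 0.33, 'tc', [-0.043, -0.038])]
side plate []
```

View pics/c4.png

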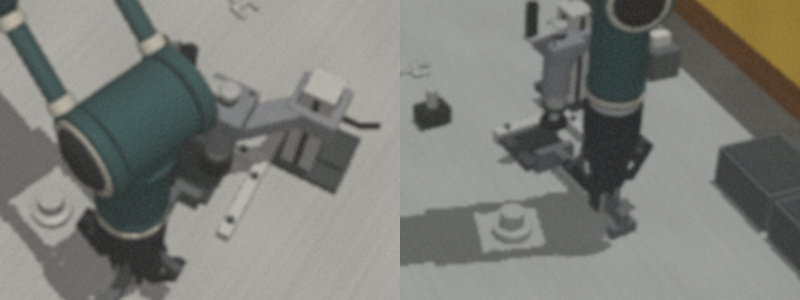

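Request:
play_rows(
  motion=[
    [[0,0.0025,0],[0,0,0]],
    [[-0.001,0.005,0],[0,0,0]],
    [[-0.001,0.0075,0],[0,0,0]],
    [[-0.001,0.0075,0],[0,0,0]],
  ],
)

```text
time: 10.42
tool_pos: [0.6576, -0.1233, 0.012]
tcp_rot: [-1.572, -0.103, 0.101]
wrist_force: [-0.1, -11.7, -0.2]
width: 0.144
```

Request:
play_rows(
  motion=[
    [[0.01,-0.06,0],[0,0,0]],
    [[0.02,-0.12,0.06],[0,0,0]],
    [[-0.08,-0.2,0.18],[0,0,-0.1]],
    [[-0.2,-0.2,0.22],[0,0,-0.25]],
    [[-0.3,-0.2,0.22],[0,0,-0.45]],
    [[-0.394,-0.19,0.22],[0,0,-0.65]],
    [[-0.394,-0.19,0.22],[0,0,-0.85]],
    [[-0.394,-0.19,0.22],[0,0,-1]],
    [[-0.394,-0.19,0.22],[0,0,-1]],
  ],
)

```text
time: 11.55
tool_pos: [0.4991, -0.1966, 0.0992]
tcp_rot: [-1.508, 0.514, -0.513]
wrist_force: [0.7, 0.0, -1.4]
width: 0.15
```

```bash
python3 look.py 5 scene,side corner,plate,foot,crank_handle
python3 - <<'E'
import cv2,numpy as np
a=cv2.imread("pics/scene5.png")[180:330,230:430];b=cv2.imread("pics/side5.png")[170:320,250:450]
cv2.imwrite("pics/c5.png",np.hstack([cv2.resize(x,(400,300),interpolation=2) for x in(a,b)]))
E
```

```text
11.55 [ 0.4991 -0.1966  0.0992] [-1.508  0.514 -0.513] [ 0.7  0.  -1.4] 0.1499691423895596 tc tcp [-0.2319 -0.2638]
tool yaw -37.58
scene corner [([0.69, 0.091, 0.004], 0.64, 'tc', [-0.005, -0.003])]
scene plate [([0.631, 0.047, -0.001], 0.9, 'tc', [-0.069, -0.039])]
scene foot [([0.661, 0.049, 0.034], 0.51, 'tc', [-0.04, -0.042])]
scene crank_handle [([0.614, 0.038, 0.228], 0.79, 'tc', [-0.088, -0.046])]
side corner [([0.695, 0.094, -0.001], 0.71, 'tc', [-0.0, -0.001])]
side plate []
side foot []
side crank_handle []
```

View pics/c5.png

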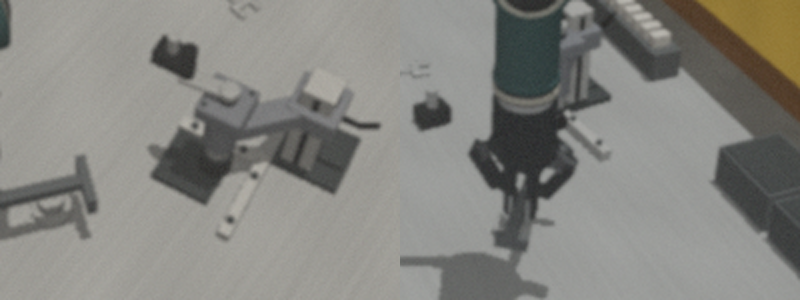

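Request:
play_rows(
  motion=[
    [[-0.134,0.1,0],[0,0,-0.2]],
    [[-0.134,0.22,0],[0,0,-0.4]],
    [[-0.134,0.34,0],[0,0,-0.6]],
    [[-0.134,0.46,0],[0,0,-0.8]],
    [[-0.134,0.547,-0.04],[0,0,-1]],
    [[-0.134,0.547,-0.1],[0,0,-1]],
    [[-0.134,0.547,-0.16],[0,0,-1]],
    [[-0.134,0.547,-0.205],[0,0,-1]],
    [[-0.134,0.547,-0.218],[0,0,-1]],
    [[-0.134,0.547,-0.218],[0,0,-1]],
  ],
)

```text
time: 13.3
tool_pos: [0.4458, 0.0222, 0.0121]
tcp_rot: [-1.268, 1.114, -1.114]
wrist_force: [0.1, 0.4, -1.7]
width: 0.147
```

```bash
python3 look.py 6 scene,side stick_face,plate
python3 - <<'E'
import cv2,numpy as np
a=cv2.imread("pics/scene6.png")[180:330,230:430];b=cv2.imread("pics/side6.png")[170:320,250:450]
cv2.imwrite("pics/c6.png",np.hstack([cv2.resize(x,(400,300),interpolation=2) for x in(a,b)]))
E
```

```text
13.3 [0.4458 0.0222 0.0121] [-1.268  1.114 -1.114] [ 0.1  0.4 -1.7] 0.14745600128606695 tc tcp [-0.2565 -0.04  ]
tool yaw -82.62
scene stick_face [([0.574, 0.035, 0.013], 0.95, 'tc', [-0.128, -0.043]), ([0.171, -0.233, 0.02], 0.88, 'tc', [-0.562, -0.257]), ([0.613, 0.04, 0.228], 0.45, 'tc', [-0.088, -0.044])]
scene plate [([0.634, 0.05, -0.001], 0.8, 'tc', [-0.066, -0.036]), ([0.659, 0.046, 0.034], 0.36, 'tc', [-0.042, -0.044])]
side stick_face [([0.574, 0.036, 0.02], 0.95, 'tc', [-0.127, -0.043]), ([0.166, -0.228, 0.018], 0.56, 'tc', [-0.566, -0.252])]
side plate [([0.633, 0.044, 0.004], 0.81, 'tc', [-0.068, -0.043])]
```

View pics/c6.png

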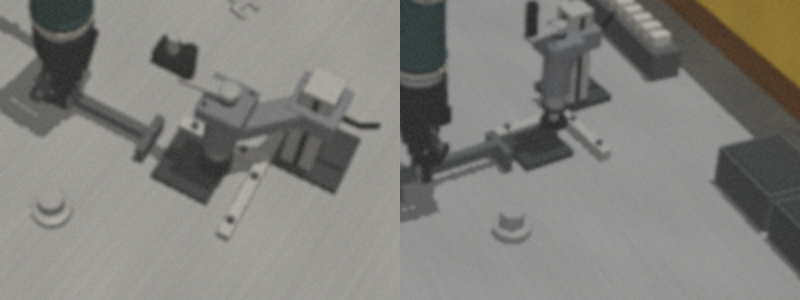

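Request:
play_rows(
  motion=[
    [[0.015,0.002,0],[0,0,0]],
    [[0.03,0.004,0],[0,0,0]],
    [[0.045,0.006,0],[0,0,0]],
    [[0.06,0.008,0],[0,0,0]],
    [[0.074,0.0095,0],[0,0,0]],
    [[0.086,0.011,0],[0,0,0]],
    [[0.097,0.0125,0],[0,0,0]],
    [[0.107,0.014,0],[0,0,0]],
    [[0.115,0.015,0],[0,0,0]],
    [[0.115,0.015,0],[0,0,0]],
  ],
)

```text
time: 14.85
tool_pos: [0.4898, 0.0281, 0.0113]
tcp_rot: [-1.271, 1.117, -1.111]
wrist_force: [-5.6, -1.2, 2.0]
width: 0.148
```

Request:
play_rows(
  motion=[
    [[0.0025,0,0],[0,0,0]],
    [[0.005,0.001,0],[0,0,0]],
    [[0.0075,0.001,0],[0,0,0]],
    [[0.0075,0.001,0],[0,0,0]],
  ],
)

```text
time: 15.35
tool_pos: [0.492, 0.0285, 0.0112]
tcp_rot: [-1.272, 1.118, -1.111]
wrist_force: [-7.2, -0.8, 4.7]
width: 0.151
```

```bash
python3 look.py 7 scene,side stick_face,plate
python3 - <<'E'
import cv2,numpy as np
a=cv2.imread("pics/scene7.png")[180:330,230:430];b=cv2.imread("pics/side7.png")[170:320,250:450]
cv2.imwrite("pics/c7.png",np.hstack([cv2.resize(x,(400,300),interpolation=2) for x in(a,b)]))
E
```

```text
15.35 [0.492  0.0285 0.0112] [-1.272  1.118 -1.111] [-7.2 -0.8  4.7] 0.15109227733907754 tc tcp [-0.2099 -0.0398]
tool yaw -82.62
scene stick_face [([0.623, 0.044, 0.018], 0.81, 'tc', [-0.078, -0.041]), ([0.168, -0.233, 0.017], 0.78, 'tc', [-0.565, -0.257])]
scene plate [([0.657, 0.054, 0.0], 0.69, 'tc', [-0.043, -0.036])]
side stick_face [([0.623, 0.042, 0.016], 0.81, 'tc', [-0.078, -0.043]), ([0.168, -0.229, 0.015], 0.74, 'tc', [-0.564, -0.253])]
side plate [([0.666, 0.047, 0.002], 0.6, 'tc', [-0.035, -0.044])]
```

View pics/c7.png

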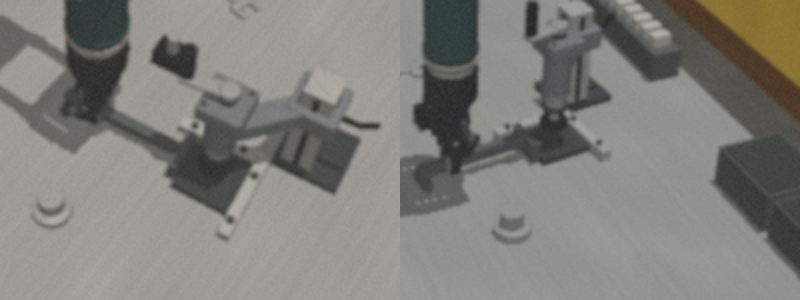

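Request:
play_rows(
  motion=[
    [[0.0025,0,0],[0,0,0]],
    [[0.005,0.001,0],[0,0,0]],
    [[0.0075,0.001,0],[0,0,0]],
    [[0.0075,0.001,0],[0,0,0]],
  ],
)

```text
time: 16.15
tool_pos: [0.4918, 0.0285, 0.0106]
tcp_rot: [-1.277, 1.123, -1.108]
wrist_force: [-16.5, -2.6, 11.1]
width: 0.146
```

Request:
play_rows(
  motion=[
    [[-0.05,-0.006,0.002],[0,0,0]],
    [[-0.12,-0.015,0.01],[0,0,0]],
    [[-0.12,-0.1,0.1],[0,0,0.1]],
    [[-0.1,-0.22,0.22],[0,0,0.3]],
    [[-0.08,-0.35,0.22],[0,0,0.5]],
    [[-0.05,-0.48,0.22],[0,0,0.7]],
    [[0,-0.56,0.22],[0,0,0.9]],
    [[0.018,-0.562,0.22],[0,0,1]],
    [[0.018,-0.562,0.22],[0,0,1]],
  ],
)

```text
time: 17.27
tool_pos: [0.5056, -0.1965, 0.0999]
tcp_rot: [-1.509, 0.515, -0.515]
wrist_force: [0.6, -0.3, -0.7]
width: 0.143
```

```bash
python3 look.py 8 scene,side corner,plate
python3 - <<'E'
import cv2,numpy as np
a=cv2.imread("pics/scene8.png")[210:310,280:400]
cv2.imwrite("pics/c8.png",cv2.resize(a,(720,600),interpolation=2))
E
```

```text
17.275 [ 0.5056 -0.1965  0.0999] [-1.509  0.515 -0.515] [ 0.6 -0.3 -0.7] 0.14298408369429408 tc tcp [-0.2254 -0.2646]
tool yaw -37.72
scene corner [([0.693, 0.094, 0.002], 0.92, 'tc', [-0.002, -0.001])]
scene plate [([0.658, 0.05, -0.0], 0.83, 'tc', [-0.042, -0.039]), ([0.696, 0.097, 0.007], 0.28, 'tc', [0.002, 0.002])]
side corner [([0.695, 0.094, 0.001], 0.81, 'tc', [-0.0, -0.001]), ([0.662, 0.047, 0.001], 0.35, 'tc', [-0.039, -0.043])]
side plate [([0.663, 0.048, 0.003], 0.65, 'tc', [-0.038, -0.042])]
```

View pics/c8.png

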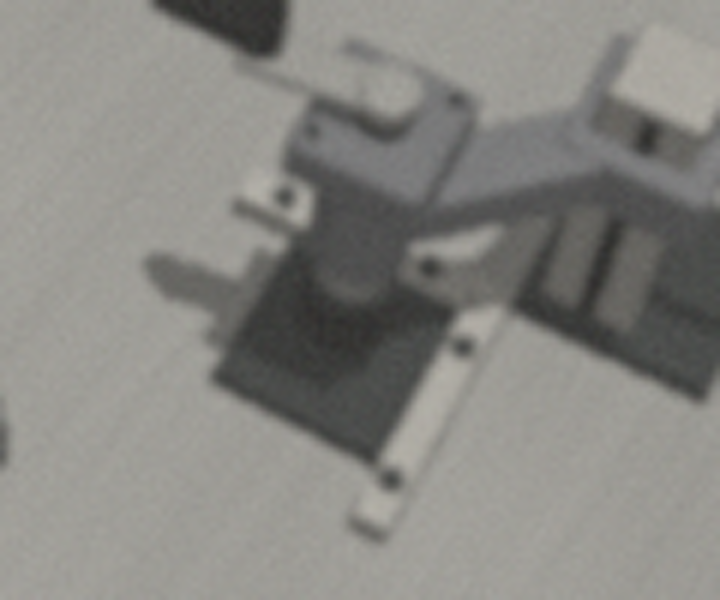

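View pics/side8.png

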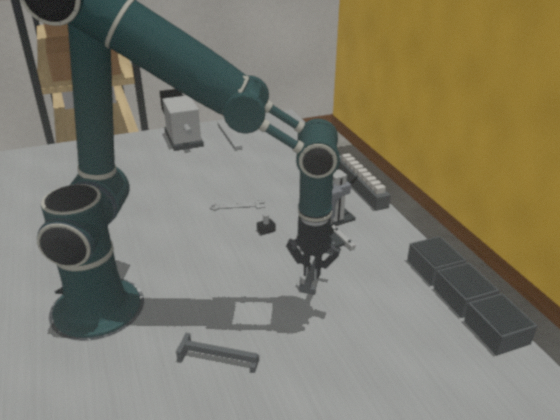

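Run:
```python
from h import *
C=cam("scene")
P=np.array([ray((280+a/6,210+b/6),z,C)[:2] for a,b,z in((213,380,.012),(377,461,.012),(280,252,.012))]);print(tc(P))
e=P[1]-P[0];print(np.degrees(np.arctan2(e[1],e[0]))-7.41)
```

```text
[[-0.07461628 -0.08491428]
 [ 0.00111961 -0.08355896]
 [-0.07835389 -0.01546526]]
1.0292949368673678
```

Request:
play_rows(
  motion=[
    [[0.1,-0.05,0],[0,0,0.2]],
    [[0.22,-0.05,0],[0,0,0.4]],
    [[0.34,0,0],[0,0,0.6]],
    [[0.45,0.06,0],[0,0,0.8]],
    [[0.45,0.1,-0.02],[0,0,1]],
    [[0.45,0.12,-0.08],[0,0,1]],
    [[0.45,0.133,-0.15],[0,0,1]],
    [[0.45,0.133,-0.205],[0,0,1]],
    [[0.45,0.133,-0.221],[0,0,1]],
    [[0.45,0.133,-0.221],[0,0,1]],
  ],
)

```text
time: 18.82
tool_pos: [0.685, -0.1428, 0.0119]
tcp_rot: [-1.569, -0.101, 0.101]
wrist_force: [0.7, -0.5, -1.3]
width: 0.146
```

Request:
play_rows(
  motion=[
    [[-0.002,0.015,0],[0,0,0]],
    [[-0.004,0.03,0],[0,0,0]],
    [[-0.005,0.04,0],[0,0,0]],
    [[-0.006,0.048,0],[0,0,0]],
    [[-0.007,0.053,0],[0,0,0]],
    [[-0.007,0.053,0],[0,0,0]],
  ],
)

```text
time: 19.58
tool_pos: [0.6822, -0.1213, 0.0117]
tcp_rot: [-1.568, -0.101, 0.101]
wrist_force: [-0.2, 0.0, -1.7]
width: 0.148
```

Request:
play_rows(
  motion=[
    [[0,0.0025,0],[0,0,0]],
    [[-0.001,0.005,0],[0,0,0]],
    [[-0.001,0.0075,0],[0,0,0]],
    [[-0.001,0.01,0],[0,0,0]],
    [[-0.001,0.0125,0],[0,0,0]],
    [[-0.001,0.0125,0],[0,0,0]],
  ],
)

```text
time: 20.32
tool_pos: [0.6824, -0.1201, 0.0125]
tcp_rot: [-1.573, -0.103, 0.101]
wrist_force: [-1.0, -12.3, -0.2]
width: 0.15
```

```bash
python3 look.py 9 side plate,stick_face
```

```text
20.325 [ 0.6824 -0.1201  0.0125] [-1.573 -0.103  0.101] [ -1.  -12.3  -0.2] 0.15049946817795956 tc tcp [-0.0403 -0.2117]
tool yaw 7.42
side plate [([0.661, 0.048, 0.001], 0.54, 'tc', [-0.04, -0.042])]
side stick_face [([0.661, 0.01, 0.017], 0.91, 'tc', [-0.044, -0.08]), ([0.17, -0.226, 0.018], 0.68, 'tc', [-0.562, -0.25])]
```

Request:
play_rows(
  motion=[
    [[0.01,-0.08,0],[0,0,0]],
    [[0.02,-0.16,0],[0,0,0]],
    [[0.03,-0.23,0],[0,0,0]],
    [[0.032,-0.248,0],[0,0,0]],
    [[0.032,-0.248,-0.003],[0,0,0]],
    [[0.032,-0.248,-0.006],[0,0,0]],
    [[0.032,-0.248,-0.006],[0,0,0]],
  ],
)

```text
time: 21.35
tool_pos: [0.6951, -0.2155, 0.0104]
tcp_rot: [-1.57, -0.103, 0.101]
wrist_force: [-2.4, -4.0, 4.8]
width: 0.146
```

Request:
play_rows(
  motion=[
    [[0,0,0],[0,0,0]],
    [[0,0,0],[0,0,0]],
    [[0,0,0],[0,0,0]],
    [[0,0,0],[0,0,0]],
    [[0,0,0.05],[0,0,0]],
    [[0,0,0.15],[0,0,0]],
    [[0,0,0.3],[0,0,0]],
    [[0,0,0.45],[0,0,0]],
    [[0,0,0.6],[0,0,0]],
    [[0,0,0.7],[0,0,0]],
  ],
  gripper=0.4,
)

```text
time: 22.6
tool_pos: [0.6956, -0.216, 0.2959]
tcp_rot: [-1.571, -0.106, 0.096]
wrist_force: [0.6, -0.3, 0.6]
width: 0.601
```

```bash
python3 look.py 10 scene,side,wrist stick_grip,plate,crank_handle,spindle,foot,collar
```

```text
22.6 [ 0.6956 -0.216   0.2959] [-1.571 -0.106  0.096] [ 0.6 -0.3  0.6] 0.6011632905962407 tc tcp [-0.0395 -0.3084]
tool yaw 7.38
scene stick_grip [([0.689, -0.184, 0.024], 0.83, 'tc', [-0.042, -0.276]), ([0.25, -0.281, 0.022], 0.73, 'tc', [-0.49, -0.316]), ([0.697, 0.096, 0.002], 0.24, 'tc', [0.003, 0.001])]
scene plate [([0.662, 0.052, 0.001], 0.95, 'tc', [-0.038, -0.039])]
scene crank_handle [([0.615, 0.036, 0.228], 0.54, 'tc', [-0.087, -0.048]), ([0.66, 0.05, 0.033], 0.23, 'tc', [-0.041, -0.04])]
scene spindle [([0.613, 0.036, 0.232], 0.22, 'tc', [-0.089, -0.048])]
scene foot [([0.661, 0.05, 0.039], 0.53, 'tc', [-0.039, -0.04])]
scene collar [([0.66, 0.048, 0.068], 0.68, 'tc', [-0.041, -0.042]), ([0.66, 0.051, 0.037], 0.59, 'tc', [-0.04, -0.039])]
side stick_grip [([0.251, -0.279, 0.031], 0.77, 'tc', [-0.489, -0.314]), ([0.693, -0.184, 0.026], 0.75, 'tc', [-0.038, -0.277])]
side plate [([0.661, 0.045, 0.001], 0.66, 'tc', [-0.04, -0.045])]
side crank_handle [([0.614, 0.039, 0.229], 0.78, 'tc', [-0.088, -0.045])]
side spindle [([0.657, 0.053, 0.199], 0.68, 'tc', [-0.043, -0.036]), ([0.679, -0.087, 0.017], 0.35, 'tc', [-0.04, -0.178])]
side foot [([0.658, 0.053, 0.04], 0.5, 'tc', [-0.042, -0.037])]
side collar [([0.66, 0.052, 0.072], 0.74, 'tc', [-0.04, -0.038])]
wrist stick_grip [([0.687, -0.183, 0.024], 0.89, 'tc', [-0.044, -0.274])]
wrist plate []
wrist crank_handle []
wrist spindle []
wrist foot []
wrist collar []
```

View pics/wrist10.png

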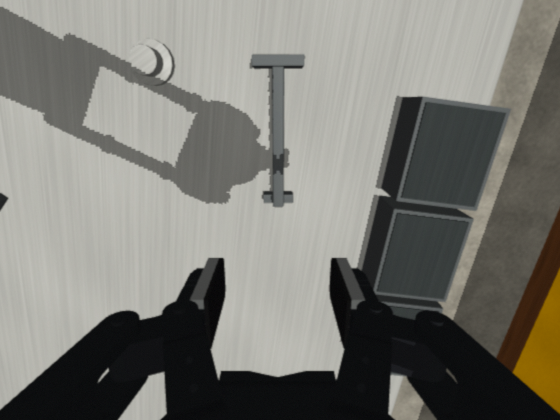

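View pics/scene10.png

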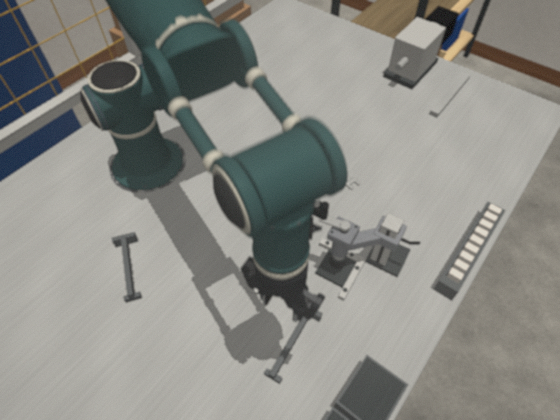

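Request:
play_rows(
  motion=[
    [[-0.04,0.1,0],[0,0,0]],
    [[-0.07,0.22,0],[0,0,0]],
    [[-0.1,0.34,0],[0,0,0]],
    [[-0.13,0.45,0],[0,0,0]],
    [[-0.1595,0.54,0],[0,0,0]],
    [[-0.1595,0.563,-0.05],[0,0,0]],
    [[-0.1595,0.563,-0.12],[0,0,0]],
    [[-0.1595,0.563,-0.18],[0,0,0]],
    [[-0.1595,0.563,-0.207],[0,0,0]],
    [[-0.1595,0.563,-0.207],[0,0,0]],
  ],
  gripper=1,
)

```text
time: 24.9
tool_pos: [0.6302, 0.009, 0.205]
tcp_rot: [-1.568, -0.099, 0.103]
wrist_force: [0.1, 0.5, -0.3]
width: -0.001
```

```bash
python3 look.py 11 wrist,scene crank_handle,spindle
cat > circ.py <<'E'
import sys
from h import *
# circ.py a0 step n : rows relative to measured pose assumed at given angle start list
s=bot.read_state();ax=np.array([.6605,.0502]);p=s["tool_pos"][:2]-ax
print("angle now",np.degrees(np.arctan2(p[1],p[0]))%360,"r",np.linalg.norm(p),"Mz",np.cross(p,s["wrist_force"][:2]),"Ft",np.cross(p,s["wrist_force"][:2])/.05)
a=np.radians(float(sys.argv[1]))
for i in range(int(sys.argv[3])):
    a-=float(sys.argv[2]); t=ax+.05*np.array([np.cos(a),np.sin(a)])-s["tool_pos"][:2]
    print((t/.4).round(3).tolist(),round(np.degrees(a),1))
E
python3 circ.py 235 0.15 10
```

```text
24.9 [0.6302 0.009  0.205 ] [-1.568 -0.099  0.103] [ 0.1  0.5 -0.3] -0.0007429569535657319 tc tcp [-0.0754 -0.0769]
tool yaw 7.34
wrist crank_handle [([0.616, 0.04, 0.227], 0.78, 'tc', [-0.085, -0.044])]
wrist spindle [([0.666, 0.049, 0.201], 0.56, 'tc', [-0.034, -0.042])]
scene crank_handle []
scene spindle [([0.665, 0.05, 0.204], 0.77, 'tc', [-0.036, -0.041])]
angle now 234.59576239718064 r 0.04993445472576201 Mz -0.008484405359731098 Ft -0.16968810719462193
[-0.014, 0.011] 226.4
[-0.026, 0.025] 217.8
[-0.037, 0.041] 209.2
[-0.045, 0.058] 200.6
[-0.05, 0.076] 192.0
[-0.052, 0.094] 183.4
[-0.052, 0.113] 174.8
[-0.049, 0.131] 166.2
[-0.043, 0.149] 157.7
[-0.035, 0.166] 149.1circ.py:5: DeprecationWarning: Arrays of 2-dimensional vectors are deprecated. Use arrays of 3-dimensional vectors instead. (deprecated in NumPy 2.0)
  print("angle now",np.degrees(np.arctan2(p[1],p[0]))%360,"r",np.linalg.norm(p),"Mz",np.cross(p,s["wrist_force"][:2]),"Ft",np.cross(p,s["wrist_force"][:2])/.05)
```

View pics/wrist11.png

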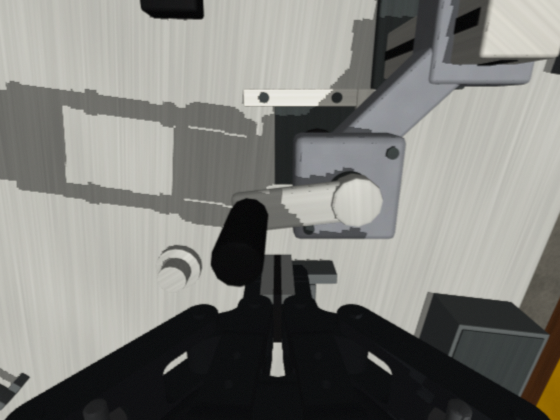

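View pics/scene11.png

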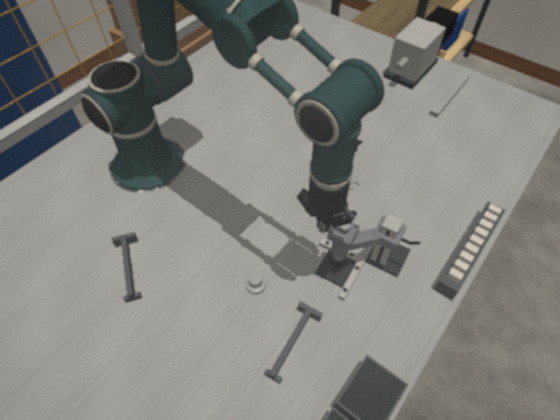

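Request:
play_rows(
  motion=[
    [[0,0,0.03],[0,0,0]],
    [[-0.014,0.011,0.03],[0,0,0]],
    [[-0.026,0.025,0.03],[0,0,0]],
    [[-0.037,0.041,0.03],[0,0,0]],
    [[-0.045,0.058,0.03],[0,0,0]],
    [[-0.05,0.076,0.03],[0,0,0]],
    [[-0.052,0.094,0.03],[0,0,0]],
    [[-0.052,0.113,0.03],[0,0,0]],
    [[-0.049,0.131,0.03],[0,0,0]],
    [[-0.049,0.131,0.03],[0,0,0]],
  ],
)

```text
time: 26.45
tool_pos: [0.6106, 0.0627, 0.2183]
tcp_rot: [-1.568, -0.101, 0.103]
wrist_force: [0.8, -2.2, 1.0]
width: 0.002
```

```bash
python3 look.py 12 wrist,scene crank_handle,spindle,collar;  python3 -W ignore circ.py 166.2 0.15 10
```

```text
26.45 [0.6106 0.0627 0.2183] [-1.568 -0.101  0.103] [ 0.8 -2.2  1. ] 0.002252089432325363 tc tcp [-0.0879 -0.0211]
tool yaw 7.42
wrist crank_handle [([0.626, 0.082, 0.228], 0.71, 'tc', [-0.07, -0.004])]
wrist spindle [([0.663, 0.053, 0.201], 0.64, 'tc', [-0.037, -0.037])]
wrist collar [([0.663, 0.048, 0.061], 0.75, 'tc', [-0.038, -0.043])]
scene crank_handle [([0.623, 0.079, 0.228], 0.55, 'tc', [-0.073, -0.007])]
scene spindle [([0.662, 0.05, 0.202], 0.57, 'tc', [-0.038, -0.04])]
scene collar [([0.659, 0.048, 0.063], 0.76, 'tc', [-0.042, -0.042])]
angle now 166.3769904323021 r 0.05098910805748526 Mz 0.019623419918525176 Ft 0.3924683983705035
[0.008, 0.018] 157.6
[0.017, 0.034] 149.0
[0.028, 0.05] 140.4
[0.041, 0.063] 131.8
[0.055, 0.075] 123.2
[0.072, 0.084] 114.6
[0.089, 0.09] 106.0
[0.108, 0.094] 97.4
[0.126, 0.095] 88.9
[0.145, 0.093] 80.3
```

View pics/wrist12.png

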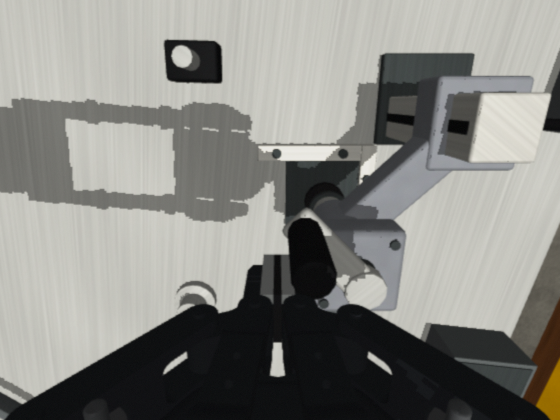

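Request:
play_rows(
  motion=[
    [[0.008,0.018,0],[0,0,0]],
    [[0.017,0.034,0],[0,0,0]],
    [[0.028,0.05,0],[0,0,0]],
    [[0.041,0.063,0],[0,0,0]],
    [[0.055,0.075,0],[0,0,0]],
    [[0.072,0.084,0],[0,0,0]],
    [[0.089,0.09,0],[0,0,0]],
    [[0.108,0.094,0],[0,0,0]],
    [[0.126,0.095,0],[0,0,0]],
    [[0.145,0.093,0],[0,0,0]],
  ],
)

```text
time: 28.1
tool_pos: [0.6679, 0.0995, 0.2175]
tcp_rot: [-1.568, -0.098, 0.105]
wrist_force: [-5.3, -1.1, -0.6]
width: 0.001
```

```bash
python3 look.py 13 wrist,scene crank_handle,spindle,collar,foot;  python3 -W ignore circ.py 80.3 0.15 10
```

```text
28.1 [0.6679 0.0995 0.2175] [-1.568 -0.098  0.105] [-5.3 -1.1 -0.6] 0.0008345302626003855 tc tcp [-0.0263  0.008 ]
tool yaw 7.39
wrist crank_handle [([0.694, 0.094, 0.228], 0.93, 'tc', [-0.002, -0.001])]
wrist spindle [([0.661, 0.054, -0.001], 0.52, 'tc', [-0.039, -0.037]), ([0.694, 0.093, 0.228], 0.42, 'tc', [-0.001, -0.002])]
wrist collar [([0.662, 0.046, 0.049], 0.74, 'tc', [-0.039, -0.045]), ([0.664, 0.054, 0.026], 0.63, 'tc', [-0.037, -0.037])]
wrist foot [([0.661, 0.054, 0.024], 0.54, 'tc', [-0.039, -0.036])]
scene crank_handle [([0.69, 0.092, 0.228], 0.68, 'tc', [-0.005, -0.003])]
scene spindle [([0.662, 0.049, 0.201], 0.97, 'tc', [-0.038, -0.042])]
scene collar [([0.661, 0.05, 0.054], 0.69, 'tc', [-0.04, -0.041])]
scene foot [([0.663, 0.051, 0.022], 0.63, 'tc', [-0.038, -0.04]), ([0.471, 0.334, -0.001], 0.27, 'tc', [-0.191, 0.266])]
angle now 80.04369750359497 r 0.05043919925362117 Mz 0.06802561680499149 Ft 1.3605123360998297
[0.017, -0.006] 71.7
[0.035, -0.013] 63.1
[0.051, -0.022] 54.5
[0.065, -0.034] 45.9
[0.078, -0.048] 37.3
[0.088, -0.064] 28.7
[0.096, -0.081] 20.1
[0.101, -0.099] 11.5
[0.103, -0.118] 3.0
[0.103, -0.136] -5.6
```

Request:
play_rows(
  motion=[
    [[0.017,-0.006,0],[0,0,0]],
    [[0.035,-0.013,0],[0,0,0]],
    [[0.051,-0.022,0],[0,0,0]],
    [[0.065,-0.034,0],[0,0,0]],
    [[0.078,-0.048,0],[0,0,0]],
    [[0.088,-0.064,0],[0,0,0]],
    [[0.096,-0.081,0],[0,0,0]],
    [[0.101,-0.099,0],[0,0,0]],
    [[0.103,-0.118,0],[0,0,0]],
    [[0.103,-0.136,0],[0,0,0]],
  ],
)

```text
time: 29.85
tool_pos: [0.7096, 0.0458, 0.2185]
tcp_rot: [-1.566, -0.099, 0.103]
wrist_force: [-7.5, 8.1, 2.0]
width: 0.006
```

```bash
python3 look.py 14 wrist,scene,side crank_handle,spindle,collar,foot,plate;  python3 -W ignore circ.py -5.6 0.15 10
```

```text
29.85 [0.7096 0.0458 0.2185] [-1.566 -0.099  0.103] [-7.5  8.1  2. ] 0.005817564703194694 tc tcp [ 0.0081 -0.0507]
tool yaw 7.37
wrist crank_handle []
wrist spindle [([0.662, 0.054, 0.203], 0.93, 'tc', [-0.038, -0.036])]
wrist collar [([0.664, 0.044, 0.04], 0.56, 'tc', [-0.038, -0.046])]
wrist foot [([0.664, 0.05, 0.016], 0.4, 'tc', [-0.037, -0.04])]
wrist plate []
scene crank_handle [([0.705, 0.023, 0.229], 0.81, 'tc', [0.001, -0.073])]
scene spindle [([0.662, 0.051, 0.202], 0.79, 'tc', [-0.038, -0.039])]
scene collar [([0.659, 0.05, 0.047], 0.49, 'tc', [-0.042, -0.04])]
scene foot [([0.661, 0.051, 0.011], 0.52, 'tc', [-0.039, -0.039])]
scene plate [([0.658, 0.053, -0.001], 0.97, 'tc', [-0.042, -0.037])]
side crank_handle [([0.704, 0.022, 0.227], 0.78, 'tc', [-0.001, -0.073])]
side spindle [([0.659, 0.054, 0.2], 0.72, 'tc', [-0.041, -0.036])]
side collar [([0.66, 0.052, 0.05], 0.5, 'tc', [-0.04, -0.038])]
side foot [([0.659, 0.049, 0.018], 0.52, 'tc', [-0.041, -0.041])]
side plate [([0.662, 0.049, 0.001], 0.81, 'tc', [-0.038, -0.041]), ([0.693, 0.098, 0.009], 0.66, 'tc', [-0.002, 0.003])]
angle now 353.7451984171903 r 0.05072753000194271 Mz 0.15190695886905312 Ft 3.038139177381062
[-0.005, -0.017] -14.2
[-0.011, -0.035] -22.8
[-0.019, -0.051] -31.4
[-0.03, -0.066] -40.0
[-0.043, -0.08] -48.6
[-0.058, -0.091] -57.2
[-0.075, -0.1] -65.8
[-0.092, -0.107] -74.4
[-0.111, -0.11] -82.9
[-0.129, -0.111] -91.5
```

Request:
play_rows(
  motion=[
    [[-0.005,-0.017,0],[0,0,0]],
    [[-0.011,-0.035,0],[0,0,0]],
    [[-0.019,-0.051,0],[0,0,0]],
    [[-0.03,-0.066,0],[0,0,0]],
    [[-0.043,-0.08,0],[0,0,0]],
    [[-0.058,-0.091,0],[0,0,0]],
    [[-0.075,-0.1,0],[0,0,0]],
    [[-0.092,-0.107,0],[0,0,0]],
  ],
)

```text
time: 31.75
tool_pos: [0.6746, 0.0147, 0.2188]
tcp_rot: [-1.547, -0.105, 0.097]
wrist_force: [6.9, 40.5, -1.9]
width: -0.004
```

```bash
python3 look.py 15 wrist,scene,side crank_handle,collar,foot,plate;  python3 -W ignore circ.py -74.4 0.15 10
python3 - <<'E'
import cv2,numpy as np
a=cv2.imread("pics/scene15.png")[200:300,290:410];b=cv2.imread("pics/side15.png")[170:270,280:400]
cv2.imwrite("pics/c15.png",np.hstack([cv2.resize(x,(400,333),interpolation=2) for x in(a,b)]))
E
```

```text
31.75 [0.6746 0.0147 0.2188] [-1.547 -0.105  0.097] [ 6.9 40.5 -1.9] -0.0035319649668623765 tc tcp [-0.0306 -0.077 ]
tool yaw 7.39
wrist crank_handle [([0.662, -0.001, 0.226], 0.56, 'tc', [-0.045, -0.091])]
wrist collar []
wrist foot [([0.666, 0.053, 0.203], 0.73, 'tc', [-0.035, -0.038])]
wrist plate []
scene crank_handle [([0.658, -0.0, 0.228], 0.67, 'tc', [-0.049, -0.089]), ([0.693, 0.095, 0.008], 0.61, 'tc', [-0.001, 0.001])]
scene collar [([0.66, 0.049, 0.036], 0.64, 'tc', [-0.04, -0.041])]
scene foot [([0.663, 0.05, 0.008], 0.67, 'tc', [-0.037, -0.041])]
scene plate [([0.661, 0.052, -0.0], 0.72, 'tc', [-0.04, -0.038])]
side crank_handle [([0.659, -0.001, 0.231], 0.72, 'tc', [-0.048, -0.091]), ([0.527, -0.111, -0.002], 0.53, 'tc', [-0.194, -0.183])]
side collar [([0.66, 0.049, 0.042], 0.74, 'tc', [-0.041, -0.041])]
side foot [([0.658, 0.051, 0.015], 0.39, 'tc', [-0.042, -0.039])]
side plate [([0.663, 0.048, 0.003], 0.77, 'tc', [-0.038, -0.043]), ([0.658, 0.052, 0.015], 0.43, 'tc', [-0.042, -0.038])]
angle now 290.86741554734243 r 0.0378574276103877 Mz 0.5038026771866345 Ft 10.076053543732689
[-0.018, -0.036] -83.0
[-0.037, -0.037] -91.6
[-0.056, -0.035] -100.2
[-0.074, -0.03] -108.8
[-0.091, -0.023] -117.4
[-0.107, -0.013] -126.0
[-0.121, -0.001] -134.6
[-0.134, 0.013] -143.2
[-0.144, 0.029] -151.7
[-0.151, 0.046] -160.3
```

View pics/c15.png

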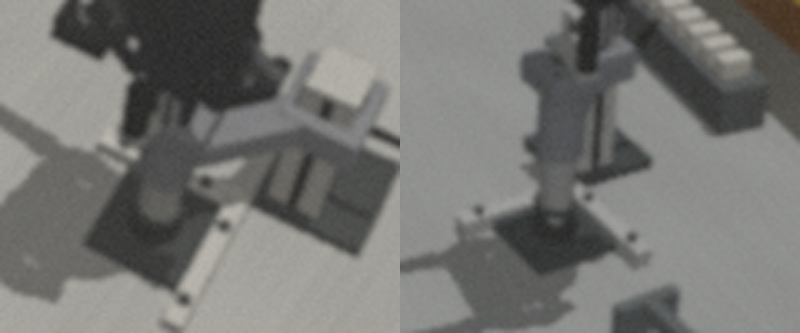

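Request:
play_rows(
  motion=[
    [[0.03,0.04,0],[0,0,0]],
    [[0.04,0.045,0.02],[0,0,0]],
    [[0.04,0.045,0.1],[0,0,0]],
    [[0.04,0.045,0.2],[0,0,0]],
    [[0,0,0.2],[0,0,-0.1]],
    [[-0.0325,-0.01,0.2],[0,0,-0.16]],
    [[-0.0325,-0.01,0.2],[0,0,-0.16]],
    [[-0.0325,-0.01,0.2],[0,0,-0.16]],
  ],
  gripper=0.4,
)

```text
time: 33.5
tool_pos: [0.6609, -0.0029, 0.2987]
tcp_rot: [-1.571, -0.003, 0.002]
wrist_force: [0.6, 0.2, -0.0]
width: 0.6
```

```bash
python3 look.py 16 wrist,scene,side crank_handle,collar,foot,plate,spindle
python3 - <<'E'
import cv2,numpy as np
a=cv2.imread("pics/scene16.png")[200:300,290:410];b=cv2.imread("pics/side16.png")[170:270,280:400]
cv2.imwrite("pics/c16.png",np.hstack([cv2.resize(x,(400,333),interpolation=2) for x in(a,b)]))
E
```

```text
33.5 [ 0.6609 -0.0029  0.2987] [-1.571 -0.003  0.002] [ 0.6  0.2 -0. ] 0.600099370883981 tc tcp [-0.0465 -0.0927]
tool yaw 0.17
wrist crank_handle [([0.66, 0.005, 0.227], 0.91, 'tc', [-0.047, -0.085])]
wrist collar [([0.663, 0.053, 0.203], 0.7, 'tc', [-0.037, -0.037])]
wrist foot []
wrist plate []
wrist spindle [([0.665, 0.053, 0.199], 0.78, 'tc', [-0.035, -0.038])]
scene crank_handle [([0.653, 0.0, 0.227], 0.63, 'tc', [-0.054, -0.088]), ([0.518, 0.169, -0.0], 0.34, 'tc', [-0.166, 0.096])]
scene collar [([0.658, 0.05, 0.039], 0.8, 'tc', [-0.042, -0.04])]
scene foot [([0.664, 0.051, 0.008], 0.61, 'tc', [-0.037, -0.039])]
scene plate [([0.661, 0.052, 0.001], 0.71, 'tc', [-0.039, -0.038])]
scene spindle [([0.662, 0.049, 0.203], 0.67, 'tc', [-0.038, -0.041]), ([0.528, -0.114, 0.003], 0.29, 'tc', [-0.193, -0.186])]
side crank_handle [([0.655, -0.002, 0.227], 0.67, 'tc', [-0.052, -0.091]), ([0.699, 0.088, -0.005], 0.25, 'tc', [0.003, -0.007])]
side collar [([0.662, 0.051, 0.04], 0.79, 'tc', [-0.038, -0.039]), ([0.697, 0.094, 0.001], 0.47, 'tc', [0.002, -0.001])]
side foot [([0.657, 0.051, 0.016], 0.41, 'tc', [-0.043, -0.039])]
side plate [([0.662, 0.049, 0.003], 0.87, 'tc', [-0.039, -0.041])]
side spindle [([0.661, 0.05, 0.198], 0.98, 'tc', [-0.04, -0.04]), ([0.663, 0.046, 0.003], 0.72, 'tc', [-0.038, -0.044])]
```

View pics/wrist16.png

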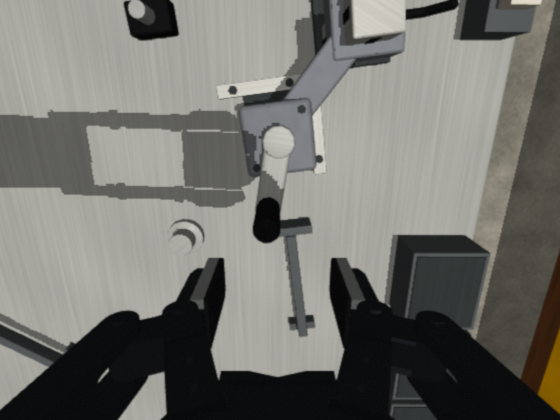

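View pics/c16.png

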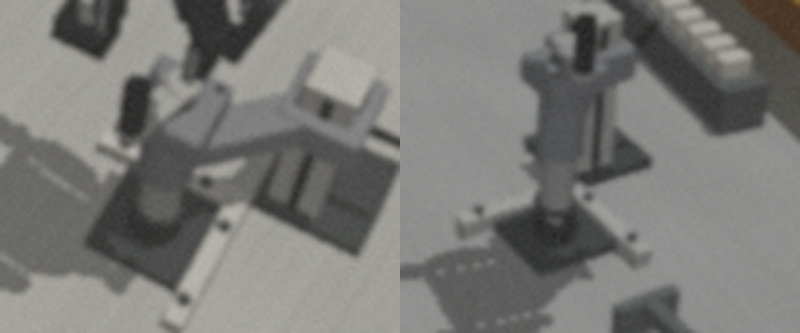

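Request:
play_rows(
  motion=[
    [[-0.015,0.006,0],[0,0,-0.14]],
    [[-0.015,0.006,-0.07],[0,0,-0.14]],
    [[-0.015,0.006,-0.14],[0,0,-0.14]],
    [[-0.015,0.006,-0.19],[0,0,-0.14]],
    [[-0.015,0.006,-0.204],[0,0,-0.14]],
    [[-0.015,0.006,-0.204],[0,0,-0.14]],
  ],
)

```text
time: 35.15
tool_pos: [0.6548, 0.0004, 0.217]
tcp_rot: [-1.569, 0.084, -0.084]
wrist_force: [-0.5, 0.0, -0.0]
width: 0.596
```

Request:
play_rows(
  motion=[
    [[0,0,0],[0,0,0]],
    [[0,0,0],[0,0,0]],
    [[0,0,0],[0,0,0]],
    [[0,0,0],[0,0,0]],
    [[0,0,0],[0,0,0]],
    [[0,0,0],[0,0,0]],
  ],
  gripper=1,
  squeeze=40,
)

```text
time: 35.9
tool_pos: [0.6552, 0.0003, 0.2184]
tcp_rot: [-1.569, 0.082, -0.085]
wrist_force: [-1.3, -0.9, 4.7]
width: 0.198
```

```bash
python3 -W ignore circ.py -96.2 0.1 10
```

```text
angle now 263.94900818070573 r 0.05018392918197834 Mz -0.05962928332153064 Ft -1.1925856664306127
[-0.013, 0.002] -101.9
[-0.025, 0.006] -107.7
[-0.036, 0.01] -113.4
[-0.048, 0.016] -119.1
[-0.058, 0.022] -124.8
[-0.068, 0.03] -130.6
[-0.077, 0.038] -136.3
[-0.085, 0.048] -142.0
[-0.093, 0.058] -147.8
[-0.099, 0.069] -153.5
```

Request:
play_rows(
  motion=[
    [[-0.013,0.002,0],[0,0,-0.127]],
    [[-0.025,0.006,0],[0,0,-0.255]],
    [[-0.036,0.01,0],[0,0,-0.382]],
    [[-0.048,0.016,0],[0,0,-0.509]],
    [[-0.058,0.022,0],[0,0,-0.637]],
    [[-0.068,0.03,0],[0,0,-0.764]],
    [[-0.077,0.038,0],[0,0,-0.891]],
    [[-0.08,0.043,0],[0,0,-0.95]],
  ],
)

```text
time: 36.9
tool_pos: [0.624, 0.0173, 0.2184]
tcp_rot: [-1.465, 0.664, -0.67]
wrist_force: [2.0, -2.3, 4.4]
width: 0.198
```

```bash
python3 look.py 17 scene,side crank_handle,collar,foot,plate;  python3 -W ignore circ.py -139 0.1 8
python3 - <<'E'
import cv2,numpy as np
a=cv2.imread("pics/scene17.png")[200:300,290:410];b=cv2.imread("pics/side17.png")[170:270,280:400]
cv2.imwrite("pics/c17.png",np.hstack([cv2.resize(x,(400,333),interpolation=2) for x in(a,b)]))
E
```

```text
36.9 [0.624  0.0173 0.2184] [-1.465  0.664 -0.67 ] [ 2.  -2.3  4.4] 0.19788680081855428 tc tcp [-0.0804 -0.0679]
tool yaw -48.94
scene crank_handle [([0.622, 0.015, 0.233], 0.45, 'tc', [-0.082, -0.07]), ([0.698, 0.097, 0.002], 0.17, 'tc', [0.003, 0.001])]
scene collar [([0.66, 0.049, 0.034], 0.6, 'tc', [-0.041, -0.041]), ([0.515, 0.169, 0.001], 0.33, 'tc', [-0.169, 0.097])]
scene foot [([0.696, 0.096, 0.002], 0.59, 'tc', [0.001, 0.001]), ([0.66, 0.048, 0.012], 0.51, 'tc', [-0.041, -0.043])]
scene plate [([0.656, 0.053, -0.001], 0.91, 'tc', [-0.044, -0.037])]
side crank_handle [([0.623, 0.014, 0.229], 0.47, 'tc', [-0.082, -0.071]), ([0.693, -0.184, 0.028], 0.34, 'tc', [-0.038, -0.277]), ([0.517, 0.172, 0.002], 0.2, 'tc', [-0.166, 0.099])]
side collar [([0.662, 0.051, 0.032], 0.74, 'tc', [-0.038, -0.04]), ([0.692, -0.185, 0.028], 0.56, 'tc', [-0.039, -0.277])]
side foot [([0.66, 0.048, 0.019], 0.55, 'tc', [-0.041, -0.042])]
side plate [([0.663, 0.049, 0.002], 0.92, 'tc', [-0.038, -0.042])]
angle now 221.76088201955432 r 0.049094007433811024 Mz 0.03407575097669565 Ft 0.6815150195339129
[-0.011, 0.01] -144.7
[-0.017, 0.02] -150.5
[-0.023, 0.031] -156.2
[-0.027, 0.043] -161.9
[-0.031, 0.055] -167.6
[-0.033, 0.067] -173.4
[-0.033, 0.08] -179.1
[-0.033, 0.092] -184.8
```

View pics/c17.png

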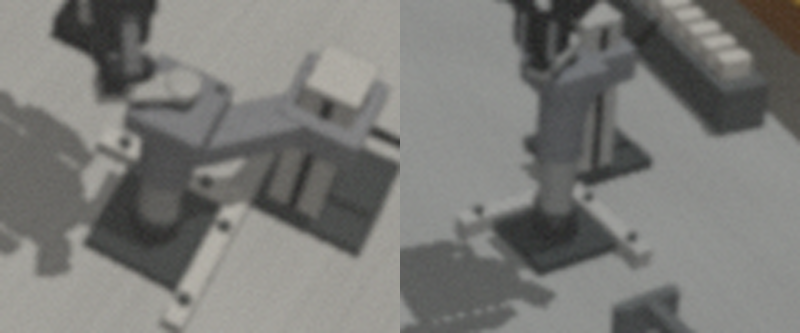

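Request:
play_rows(
  motion=[
    [[-0.01,0.008,0],[0,0,-0.1]],
    [[-0.014,0.016,0],[0,0,-0.21]],
    [[-0.018,0.024,0],[0,0,-0.32]],
  ],
)

```text
time: 37.78
tool_pos: [0.6174, 0.0274, 0.2183]
tcp_rot: [-1.391, 0.856, -0.863]
wrist_force: [3.3, 0.7, 4.9]
width: 0.195
```

```bash
python3 -W ignore circ.py -139 0.1 1
```

```text
angle now 207.84791058046903 r 0.04876522351277502 Mz 0.04655065434235202 Ft 0.9310130868470403
[0.006, -0.015] -144.7
```

```bash
python3 -c "
from h import *
print(bot.read_state()['torque'])"; python3 look.py 18 scene,side collar,foot,plate
```

```text
[ 0.13556818 -0.38467255  0.44628563]
37.775 [0.6174 0.0274 0.2183] [-1.391  0.856 -0.863] [3.3 0.7 4.9] 0.19496012506044402 tc tcp [-0.0857 -0.057 ]
tool yaw -63.34
scene collar [([0.659, 0.047, 0.035], 0.77, 'tc', [-0.042, -0.043])]
scene foot [([0.66, 0.05, 0.008], 0.4, 'tc', [-0.04, -0.041])]
scene plate [([0.661, 0.051, 0.001], 0.98, 'tc', [-0.04, -0.039])]
side collar [([0.661, 0.049, 0.032], 0.86, 'tc', [-0.04, -0.041])]
side foot [([0.662, 0.052, 0.014], 0.65, 'tc', [-0.038, -0.039])]
side plate [([0.662, 0.047, 0.004], 0.96, 'tc', [-0.039, -0.043]), ([0.692, 0.096, 0.011], 0.29, 'tc', [-0.003, 0.001])]
```

Request:
play_rows(
  motion=[
    [[0,0,0],[0,0,0]],
    [[0,0,0],[0,0,0]],
    [[0,0,0],[0,0,0]],
    [[0,0,0],[0,0,0]],
    [[0,0,0.05],[0,0,0]],
    [[0,0,0.12],[0,0,0]],
    [[0,0,0.2],[0,0,0]],
    [[-0.1,-0.15,0.2],[0,0,0]],
    [[-0.2,-0.3,0.2],[0,0,0]],
    [[-0.2,-0.3,0.2],[0,0,0]],
  ],
  gripper=0.5,
)

```text
time: 39.42
tool_pos: [0.5342, -0.095, 0.299]
tcp_rot: [-1.394, 0.859, -0.863]
wrist_force: [-0.1, 0.2, 0.6]
width: 0.496
```

```bash
for i in 19 20 21; do python3 look.py $i scene,side crank_handle,collar,foot,plate,stick_grip,coupling,sensor,wrench | cut -c1-110; done
python3 - <<'E'
import cv2,numpy as np
a=cv2.imread("pics/scene21.png")[210:300,290:400];b=cv2.imread("pics/side21.png")[180:260,280:380]
cv2.imwrite("pics/c21.png",np.hstack([cv2.resize(x,(400,330),interpolation=2) for x in(a,b)]))
E
```

```text
39.425 [ 0.5342 -0.095   0.299 ] [-1.394  0.859 -0.863] [-0.1  0.2  0.6] 0.49635381069670576 tc tcp [-0.1839 -
tool yaw -63.41
scene crank_handle [([0.617, 0.022, 0.231], 0.92, 'tc', [-0.087, -0.062]), ([0.472, 0.332, -0.0], 0.44, 'tc', 
scene collar [([0.66, 0.05, 0.034], 0.82, 'tc', [-0.04, -0.04]), ([0.663, 0.053, 0.202], 0.3, 'tc', [-0.037, -
scene foot [([0.69, -0.184, 0.029], 0.69, 'tc', [-0.041, -0.276]), ([0.663, 0.051, 0.011], 0.6, 'tc', [-0.037,
scene plate [([0.662, 0.053, -0.0], 0.95, 'tc', [-0.038, -0.038])]
scene stick_grip [([0.25, -0.283, 0.027], 0.84, 'tc', [-0.49, -0.317]), ([0.691, -0.184, 0.027], 0.7, 'tc', [-
scene coupling [([0.527, -0.114, 0.001], 0.82, 'tc', [-0.194, -0.186])]
scene sensor [([0.517, 0.17, -0.003], 0.8, 'tc', [-0.167, 0.097])]
scene wrench [([0.473, 0.335, -0.001], 0.9, 'tc', [-0.19, 0.267])]
side crank_handle [([0.62, 0.019, 0.228], 0.51, 'tc', [-0.084, -0.066])]
side collar [([0.659, 0.051, 0.032], 0.84, 'tc', [-0.042, -0.039]), ([0.472, 0.329, -0.002], 0.36, 'tc', [-0.1
side foot [([0.664, 0.054, 0.016], 0.51, 'tc', [-0.036, -0.036])]
side p
[... 2707 characters left out ...]
, [-0.194, -0.179]), ([0.62, 0.022, 0.228], 0.46, 'tc',
side collar [([0.66, 0.049, 0.036], 0.82, 'tc', [-0.04, -0.041])]
side foot [([0.661, 0.048, 0.013], 0.54, 'tc', [-0.039, -0.042]), ([0.694, -0.186, 0.029], 0.17, 'tc', [-0.037
side plate [([0.664, 0.046, 0.002], 0.68, 'tc', [-0.038, -0.045]), ([0.618, 0.021, 0.228], 0.56, 'tc', [-0.086
side stick_grip [([0.692, -0.184, 0.027], 0.79, 'tc', [-0.039, -0.276]), ([0.251, -0.28, 0.026], 0.75, 'tc', [
side coupling [([0.525, -0.11, -0.001], 0.54, 'tc', [-0.195, -0.181])]
side sensor [([0.516, 0.171, 0.004], 0.8, 'tc', [-0.168, 0.098]), ([0.695, 0.086, -0.006], 0.6, 'tc', [-0.001,
side wrench [([0.468, 0.33, -0.0], 0.7, 'tc', [-0.195, 0.262])]
```

View pics/c21.png

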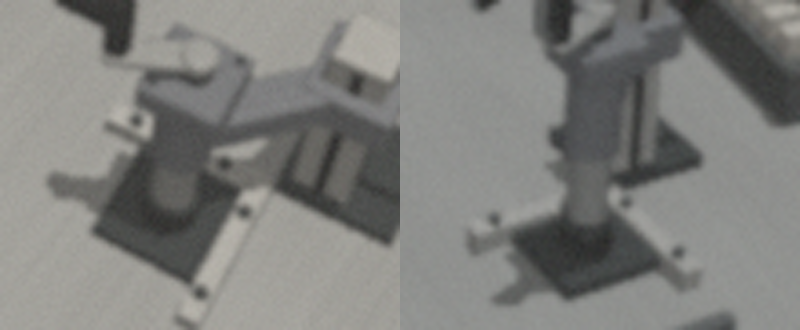

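View pics/scene21.png

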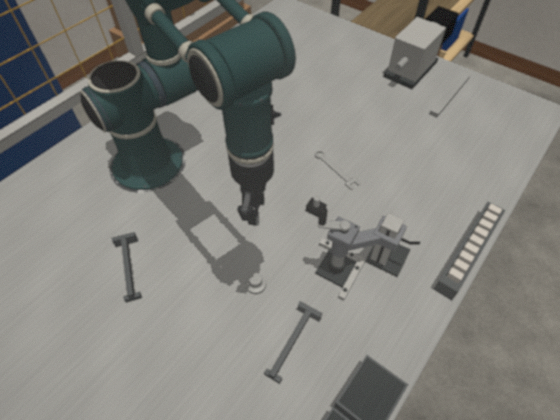

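```bash
python3 -c "
from h import *
print(bot.finish_job())"
```

```text
the job is handed in; nothing more can be done
None
```

I did the whole sequence and handed the job in at about 41 s of the 72 s allowed. No verdict was reported.

- **Plate:** I pushed it home with the rightmost stick, first against one bar, then the other, then the first again. Both pushes along y stopped at the same point, with about 12 N. The push along x stopped hard, with about 16 N. At the end the recogniser put the plate's centre at about (-40, -41) mm from the corner, with single readings off by 3–5 mm. It showed as square to within about 1°. The fingers stayed well clear of the plate.
- **Stick:** it lies flat on the bench about 180 mm in front of the plate, with its grip point at about 26 mm.
- **Jack:** I turned the crank about 5.95 rad clockwise. I pushed it with closed fingers at first, and gripped the handle for the last part. The collar came down from about 70 mm to 34 mm, which means roughly 8 mm of squeeze, or about 32 N. The moment at the wrist came to about 10 N at the handle, close to the 9 N expected. I did not measure the force under the foot directly.
- **Slip while cranking:** the closed fingers once slipped inside the handle and wedged against it. The wrist force reached about 41 N before I backed off and took the handle in the grip.
- **Bystanders:** the coupling, sensor and wrench read within about 5 mm of where they were first seen. The gripper is open and touches nothing.

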